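Load and latch the camera modules on the rotary inspection stage

ROBOT

A 7-joint arm with a two-finger parallel gripper is mounted at the origin on the work surface. World frame = base frame: x ahead of the robot, y to its left, z up, the work surface at z = 0. Lengths are in m, angles in rad, forces in N, time in s.
With the tool pointing down it reaches from about 0.425 to 0.925 m from the base axis. Payload 6.8 kg.
Tool frame: the origin (TCP) lies at the very end of the fingers, on their centre line; the grasp point (between the pads) lies 19 mm behind it; y points along the fingers, z is the direction in which the jaws open and shut, and the axes are right-handed (so a half turn about y gives the same grasp; the last joint's range is limited). The gripper opens to 85 mm and grips with 20 to 120 N. Pads are 22 mm wide; open, the fingers measure 114 mm over their backs; the gripper's body (76 mm by 85 mm) begins 54 mm behind the grasp point. The pads swing forward as they close: fully open they stand 13 mm farther back than shut.
Start: joints at [-1.243, 0.477, 0.022, 1.555, -0.011, 1.109, -0.083], TCP at [0.285, 0.612, 0.231] pointing down, gripper open.
Joint ranges: [-2.96, 2.96], [-0.34, 2.1], [-1.41, 1.46], [0.24, 2.44], [-1.37, 4.51], [0.17, 1.92], [-2.96, 2.96]. Speed limits (rad/s): [2.39, 2.39, 3.14, 3.14, 3.14, 3.14, 3.14].

INTERFACE

Orientations are given as a rotation vector (axis times angle).
In Python, from bench import r gives the robot as it stands.
- The arm moves only by the tool drive_tool, never from a script. Its argument "series" is a list of rows, each a list of 7 numbers: the shift along the tool's x, y, z in mm, then the turn, a rotation vector about the tool's x, y, z in degrees, then the finger opening in mm, from 0 to 85.4. In form: [[tx, ty, tz, wx, wy, wz, grip], ...]. A call has 1 to 5 rows; each row is the pose to reach, as a shift and turn from the pose measured when the call began, along the tool's axes at that moment; what a row does not reach only later rows make up. A row lasts 1/10 s, in which the tool goes at most 50 mm and 8.59 degrees, less where a joint would pass 70% of its speed; a pose out of reach is approached as far as the arm can. A call with a gripper value outside its range is refused whole. The fingers move at their own pace and stop on an object; "squeeze" is the grip in N (left out, the last holds). Time passes only in rows, so rows that repeat a pose let the fingers close. It gives the time, the measured TCP pose, the force and the opening at its end, in the units of the state.
- r.get_obs(): the state, without advancing time (a new reading comes with each control period).
- r.grab_frame(name): name is "scene" or "top"; returns a dict with "frame" (400x640x3 uint8, blue, green, red), "intrinsics" (3x3 intrinsics, pixels), "rvec" (rotation vector, rad) and "tvec" (3), from world to camera coordinates, as OpenCV has them. Camera axes: x right, y down, z forward; pixel columns grow to the right and rows downward; lengths in m; the calibration is good to about 2 mm. A picture is of the moment at which its call begins. There is no depth.
- r.hand_in(): hands the job in, once; it reports no verdict.
The state is a dict: "clock": time; "joints": joint angles; "qvel": joint speeds; "tau": joint torques, N m; "tcp_pos": TCP position; "orientation": TCP orientation; "contact_force": force on the tool from outside, world axes, zero at the start; "moment": the same for the moment, N m; "grip_width": finger opening in m.
Only numpy, scipy, OpenCV 4.12 (cv2) and the standard library are available. Lean on these libraries where they do the work, as an engineer would, in place of code of your own. Each camera call takes 0.05 s, during which the arm holds its last target.

TASK

First turn the rotary stage by its orange post one click clockwise (seen from above), from the camera to the loading position with the latch towards the robot. Put every camera module from the mat into a bay of the tray, lens up and flat on the floor of its bay, shut the clear lid, hook the loop of the draw latch behind the keeper on the lid and press the red lever flat so that it locks. Then turn the stage one click anticlockwise, so that the open back of the tray faces the inspection camera again, and leave the bottle, screwdriver and tin where they are.

Things in the scene. Friction and masses are not known exactly. Their poses are not given: they have to be found in the camera images.
- stage (a joint): rotary stage: 0 at the loading position, about +1.57 (camera position) at the start, grows anticlockwise seen from above (rad). It clicks into place at -1.57, 0 and +1.57; pulling out of or into a click takes about 3 to 6 N at the post, in between it turns with about 1 to 2 N and stays where it is left; stops at -1.75 and +1.75.
- stand: cream round foot (diameter 250, height 24) of the rotary stage, bolted to the bench; origin at the centre of its underside, on the stage's upright turning axis. A small teal inspection camera (142 tall) stands on an arm of the foot, 265 from the axis along the foot's +y. When the stage reads 0 the disc's axes equal the foot's (its -x, the latch, faces the robot).
- carrier (a point): centre of the black tray's floor, which is the top face of the round aluminium disc (diameter 300, 34 above the bench; tray, lid, latch and post ride on it), 40 along the disc's +x from its axis. Axes are the disc's: x towards the lid's hinge, y along the row of bays, z up. Four bays side by side along y, 52 apart, between walls 10 high; behind them only two hinge posts 53 high at the corners.
- bay0 (a point): centre of the floor of bay 0 (y = -78 from carrier); a bay is 70 long (x) and 48 wide (y), its walls 10 high and 4 to 5 thick; axes as carrier
- bay1 (a point): centre of the floor of bay 1 (y = -26 from carrier); a bay is 70 long (x) and 48 wide (y), its walls 10 high and 4 to 5 thick; axes as carrier
- bay2 (a point): centre of the floor of bay 2 (y = 26 from carrier); a bay is 70 long (x) and 48 wide (y), its walls 10 high and 4 to 5 thick; axes as carrier
- bay3 (a point): centre of the floor of bay 3 (y = 78 from carrier); a bay is 70 long (x) and 48 wide (y), its walls 10 high and 4 to 5 thick; axes as carrier
- module0: camera module, to be put in a bay: dark block 62 (x) by 40 (y) by 18 high with an upright round lens barrel, diameter 30, on its middle, 44 high overall, 100 to 170 g; origin at the centre of the underside, z up through the barrel. May be absent (two to four are there). Starts on the 3 thick teal mat.
- module1: camera module, to be put in a bay: dark block 62 (x) by 40 (y) by 18 high with an upright round lens barrel, diameter 30, on its middle, 44 high overall, 100 to 170 g; origin at the centre of the underside, z up through the barrel. May be absent (two to four are there). Starts on the 3 thick teal mat.
- module2: camera module, to be put in a bay: dark block 62 (x) by 40 (y) by 18 high with an upright round lens barrel, diameter 30, on its middle, 44 high overall, 100 to 170 g; origin at the centre of the underside, z up through the barrel. May be absent (two to four are there). Starts on the 3 thick teal mat.
- module3: camera module, to be put in a bay: dark block 62 (x) by 40 (y) by 18 high with an upright round lens barrel, diameter 30, on its middle, 44 high overall, 100 to 170 g; origin at the centre of the underside, z up through the barrel. May be absent (two to four are there). Starts on the 3 thick teal mat.
- lid (a joint): flat clear lid with aluminium edges, 100 (front to back) by 212 by 6 thick: 0 shut, about 1.9 leaning open at the start (rad), limit 2.2. The hinge runs along the disc's y, 95 along +x from the disc's axis, 53 above its top face; the free edge points to -x when shut. Stays where it is left; 1 to 4 N at the free edge moves it. Shut, its underside is 50 and its top 56 above the disc's top face.
- lid_edge (a point): middle of the lid's free edge, on its outer (upper when shut) face; 100 from the hinge. Axes: x along the lid towards its hinge, y along the edge, z out of the outer face.
- keeper (a point): the keeper is a dark steel block (24 wide in y, 8 thick, 15 proud of the lid's outer face, top leaning towards the hinge) near the middle of the free edge. This point is where the centre of the loop's crossbar must lie when hooked: right behind the keeper, on its hinge side, 75 from the hinge and 5 above the lid's outer face. Axes as lid_edge.
- lever (a joint): red lever of the draw latch, 80 by 26 by 6: 0 flat (pointing to the disc's -x, top 10 above its pivot), 1.57 upright (rad). Pivot along the disc's y, 65 along -x from the disc's axis, 60 above its top face. Stays where it is left (1.5 N at its tip); with the loop hooked it needs about 2 to 6 N near its tip until past centre at about 0.3, then snaps flat and is held by the sprung loop.
- lever_tip (a point): end of the lever, 82 from its pivot, on the face that is uppermost when it lies flat
- loop (a joint): angle of the steel loop to the lever (rad), growing as the loop's free end is raised; the loop's elevation above level is loop minus lever. At the start the loop stands about upright. It pivots on the lever 16 to 17 from the lever's own pivot (when the lever lies flat: 16 further along the disc's -x and 5 lower). Light: it stays put when upright and otherwise drops by its own weight.
- bar (a point): middle of the loop's crossbar (diameter 7, 40 wide), 99 from the loop's pivot, the part that goes behind the keeper. Sprung: the loop stretches up to 6 along its length, 9 N per mm. Axes: x along the loop away from its pivot, y across it, z up when the loop lies level.
- roller (a point): centre of the red grip roller of the loop: cylinder 20 in diameter and 30 wide, lying across the loop (along y), 22 beyond the crossbar and 16 above it when the loop lies level; can be pinched by its two flat ends and turns in such a pinch. With the loop hooked its centre is about 77 above the disc's top face.
- post (a point): centre of the top of the orange index post, an upright round peg of diameter 18, 64 tall, on the disc's rim, at x = -60, y = -125 from the disc's axis in the disc's axes, for turning the stage
- bottle: white plastic bottle, diameter 48, 130 tall, bystander; origin under its centre
- driver: screwdriver, 160 long, lying on the bench, bystander; origin near its middle
- tin: round steel tin, diameter 68, 28 high, bystander; origin under its centre
There are look-alikes about, which are no part of the job. Leave any purple look-alike of the module3 alone.

How it is judged:
On the way, in this order (a step that is already met when the one before it is completed fails the run):
1. the stage has been turned clockwise to the loading position (value of joint stage between -0.07 and 0.07 rad), for 0.2 s.
2. every module present sits flat in a bay of the tray, lens up (z of module0 in the frame of carrier between -0.005 and 0.005 m and x of module0 in the frame of carrier between -0.012 and 0.012 m and y of module0 in the frame of carrier between -0.1 and 0.1 m and angle between each of module0, module1, module2, module3's own z axis and vertical below 0.12 rad and z of module1 in the frame of carrier between -0.005 and 0.005 m and x of module1 in the frame of carrier between -0.012 and 0.012 m and y of module1 in the frame of carrier between -0.1 and 0.1 m and z of module2 in the frame of carrier between -0.005 and 0.005 m and x of module2 in the frame of carrier between -0.012 and 0.012 m and y of module2 in the frame of carrier between -0.1 and 0.1 m and z of module3 in the frame of carrier between -0.005 and 0.005 m and x of module3 in the frame of carrier between -0.012 and 0.012 m and y of module3 in the frame of carrier between -0.1 and 0.1 m), for 0.2 s.
3. the lid is shut (value of joint lid below 0.04 rad), for 0.2 s.
4. the loop is hooked behind the keeper and the lever is flat (value of joint lid below 0.04 rad and value of joint lever below 0.1 rad and x of bar in the frame of keeper between -0.005 and 0.006 m and z of bar in the frame of keeper between -0.006 and 0.006 m), for 0.2 s.
5. the stage has been turned one click anticlockwise, to the camera (value of joint stage between 1.5 and 1.64 rad), for 0.2 s.
At the end, for the whole second after the job is handed in: every module present stands lens up on the floor of a bay (height within 5 mm, tilt below 0.12 rad); lid within 0.04 rad of shut; the loop's crossbar behind the keeper (within 5 to 6 mm); lever within 0.10 rad of flat; stage at rest at the click facing the camera (joint 1.50 to 1.64 rad) (all of step 2 and all of step 4 and all of step 5 and velocity of joint stage between -0.05 and 0.05 rad/s and linear speed of each of module0, module1, module2, module3 below 0.03 m/s); the robot touches nothing.
It fails at once if the bottle is shifted more than 4 cm or tipped over (distance of bottle from where it was at the start of the episode above 0.04 m or angle between bottle's own z axis and vertical above 0.6 rad).
It fails at once if the screwdriver is shifted more than 4 cm (distance of driver from where it was at the start of the episode above 0.04 m).
It fails at once if the tin is shifted more than 4 cm or tipped over (distance of tin from where it was at the start of the episode above 0.04 m or angle between tin's own z axis and vertical above 0.6 rad).
Of module0, module1, module2, module3 only 2 to 4 are there at a start; the rules pass over those that are not, and their reading is None.
At some moment in a run one of module0, module1, module2, module3 may be knocked a few centimetres aside while the robot is not near it.
Once in a run the grip may slacken for a moment while it holds something.
It also fails if it takes over 210 s, if anything falls off the work surface, if the arm or the gripper's body presses on something with over 40 N, if the wrist force passes 120 N, or if a joint passes its speed limit or range.

## Working session

There is one attempt and no reset: what is moved stays moved. The work goes in short steps, Python scripts to look and compute and a tool call to move; the robot and the scene stay as the last step left them, time stands still between calls to the robot, and variables do not carry over. Pictures are saved under pics/ and viewed, and the job is handed in when it is done.

Besides the shell and the picture viewer there is one more tool, called after "Emit:" as name(argument=value, ...) on one line, values as JSON. drive_tool: Moves the arm, as the interface text tells. Its arguments: {"type":"object","properties":{"series":{"type":"array","items":{"type":"array","items":{"type":"number"}}},"squeeze":{"type":"number"}},"required":["series"]}

```bash
ls; mkdir -p pics
python3 - <<'E'
from bench import r
import cv2
o=r.get_obs()
print(o)
for n in("scene","top"):
    f=r.grab_frame(n); cv2.imwrite(f"pics/{n}0.png",f["frame"]); print(n,f["intrinsics"],f["rvec"],f["tvec"])
E
```

```text
pics
{'clock': 0.0, 'joints': array([-1.24312323,  0.47781432,  0.02238148,  1.55646327, -0.01149708,
        1.10929743, -0.08308484]), 'qvel': array([ 9.44336610e-04,  9.78809532e-04,  1.76628369e-03, -9.98966904e-05,
        1.63385892e-03, -1.29069356e-03,  1.31903359e-03]), 'tau': array([ 1.38913429e-04, -5.96446502e+01,  1.60784382e+00, -2.81194371e+01,
        1.24342006e-02,  9.24818247e-03, -5.29479180e-06]), 'tcp_pos': array([0.28471128, 0.61135722, 0.23031201]), 'orientation': array([-1.54548701,  0.34204241, -0.34165854]), 'contact_force': array([0.41664086, 0.24889979, 0.34640237]), 'moment': array([-0.01014177, -0.01851081,  0.03301765]), 'grip_width': 0.0854905058116391}
scene [[393.60602283   0.         320.50053869]
 [  0.         393.60602283 197.11091228]
 [  0.           0.           1.        ]] [ 2.22189162  1.2771611  -0.43010883] [-0.24147745 -0.3520726   1.34557995]
top [[405.18125999   0.         320.37300398]
 [  0.         405.18125999 201.08398244]
 [  0.           0.           1.        ]] [ 2.18486439 -2.13370627  0.06591363] [-0.02568096  0.52580502  0.94325134]
```

View pics/scene0.png

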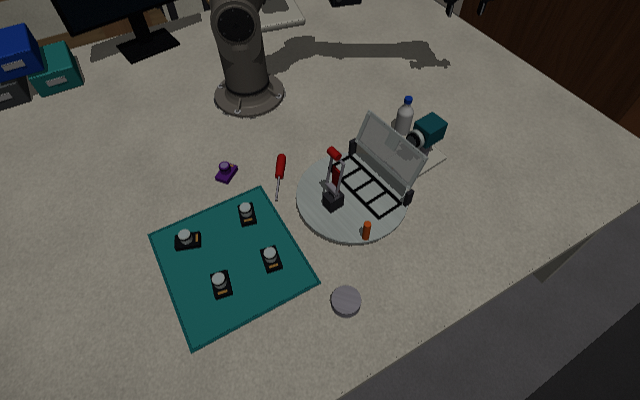

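View pics/top0.png

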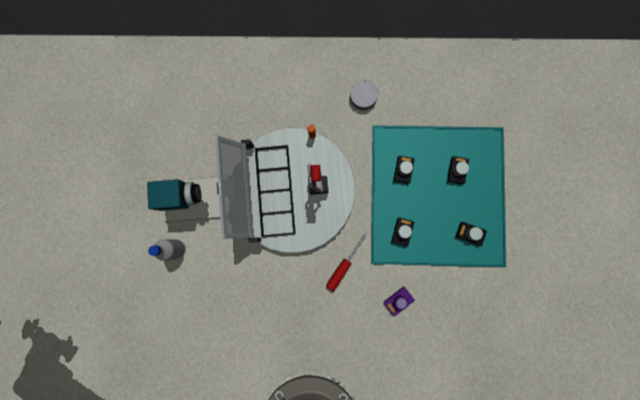

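```bash
cat > h.py <<'E'
import numpy as np, cv2
from scipy.spatial.transform import Rotation as R
from bench import r
def grab(n):
    f=r.grab_frame(n); f["R"]=cv2.Rodrigues(np.array(f["rvec"],float))[0]; f["t"]=np.array(f["tvec"],float).ravel(); f["K"]=np.array(f["intrinsics"]); return f
def ray(f,px):
    d=f["R"].T@np.linalg.inv(f["K"])@np.array([px[0],px[1],1.]); return -f["R"].T@f["t"],d/np.linalg.norm(d)
def plane(f,px,z):
    c,d=ray(f,px); return c+d*(z-c[2])/d[2]
def tri(f1,p1,f2,p2):
    c1,d1=ray(f1,p1);c2,d2=ray(f2,p2)
    s=np.linalg.lstsq(np.stack([d1,-d2],1),c2-c1,rcond=None)[0]
    a,b=c1+s[0]*d1,c2+s[1]*d2
    return (a+b)/2,np.linalg.norm(a-b)
def proj(f,P):
    return cv2.projectPoints(np.atleast_2d(np.array(P,float)),f["R"],f["t"],f["K"],None)[0][:,0]
def crop(f,name,x0,y0,x1,y1,s):
    im=f["frame"][y0:y1,x0:x1]; cv2.imwrite("pics/"+name,cv2.resize(im,None,fx=s,fy=s,interpolation=cv2.INTER_CUBIC))
def blobs(f,lo,hi,amin=8):
    h=cv2.cvtColor(f["frame"],cv2.COLOR_BGR2HSV); m=cv2.inRange(h,np.array(lo),np.array(hi))
    n,l,s,c=cv2.connectedComponentsWithStats(m)
    return [(c[i].round(1),int(s[i,4]),s[i,:4]) for i in range(1,n) if s[i,4]>=amin]
def down(yaw):
    """tool pointing down, jaw (tool z) along world yaw (rad)"""
    z=np.array([np.cos(yaw),np.sin(yaw),0]);y=np.array([0,0,-1.]);return np.stack([np.cross(y,z),y,z],1)
def move(pos,Rm=None,o=None):
    """print the shift/turn in tool axes for target TCP pos and orientation"""
    o=o or r.get_obs(); R0=R.from_rotvec(o["orientation"])
    d=R0.inv().apply(np.array(pos)-o["tcp_pos"])*1000
    w=np.zeros(3) if Rm is None else (R0.inv()*R.from_matrix(Rm)).as_rotvec(degrees=True)
    print("shift",d.round(1),"turn",w.round(1)); return d,w
def st():
    o=r.get_obs(); M=R.from_rotvec(o["orientation"]).as_matrix()
    print("t",round(o["clock"],2),"tcp",o["tcp_pos"].round(4),"F",o["contact_force"].round(1),"w",round(o["grip_width"]*1000,1),"j",o["joints"].round(2)); print(M.round(3)); return o
E
python3 - <<'E'
from h import *
st()
T=grab("top");S=grab("scene")
for n,f in(("top",T),("scene",S)):
    print(n,"orange",blobs(f,(5,150,90),(22,255,255),6))
    print("teal",blobs(f,(80,100,40),(98,255,255),50))
    print("purple",blobs(f,(125,80,30),(150,255,255),20))
    print("red",blobs(f,(0,150,60),(4,255,255),20))
crop(T,"modT.png",360,120,520,320,4-0); crop(T,"stT.png",140,110,380,260,3)
crop(S,"modS.png",140,150,330,350,3); crop(S,"stS.png",260,80,460,260,4)
E
```

```text
t 0.1 tcp [0.2847 0.6114 0.2304] F [-0.1  0.4 -0.3] w 85.4 j [-1.24  0.48  0.02  1.56 -0.01  1.11 -0.08]
[[ 0.907 -0.001  0.422]
 [-0.422 -0.002  0.907]
 [ 0.    -1.    -0.002]]
top orange [(array([310.9, 128.3]), 40, array([308, 125,   7,   7], dtype=int32)), (array([405.8, 158.6]), 17, array([402, 158,   9,   3], dtype=int32)), (array([460.4, 159.3]), 20, array([457, 158,   9,   3], dtype=int32)), (array([405.5, 221.5]), 24, array([402, 220,   9,   4], dtype=int32)), (array([462.1, 229.6]), 25, array([460, 225,   5,  10], dtype=int32)), (array([391.7, 308. ]), 9, array([389, 305,   6,   6], dtype=int32))]
teal [(array([438.3, 195.4]), 16528, array([371, 126, 135, 141], dtype=int32)), (array([163.5, 194. ]), 836, array([148, 180,  32,  29], dtype=int32))]
purple [(array([399.1, 299.8]), 344, array([384, 287,  30,  29], dtype=int32))]
red [(array([315.2, 172.6]), 137, array([311, 165,  10,  16], dtype=int32)), (array([338. , 274.9]), 305, array([327, 259,  24,  32], dtype=int32))]
scene orange [(array([247.5, 219.7]), 13, array([244, 218,   8,   4], dtype=int32)), (array([367.1, 223.7]), 38, array([364, 221,   7,   7], dtype=int32)), (array([196.5, 237.5]), 14, array([196, 234,   2,   8], dtype=int32)), (array([272.9, 265.6]), 16, array([269, 264,   9,   4], dtype=int32)), (array([221.8, 291.9]), 17, array([218, 290,   9,   5], dtype=int32))]
teal [(array([55.5, 69.7]), 1399, array([28, 41, 54, 56], dtype=int32)), (array([431.2, 122.9]), 388, array([415, 112,  33,  23], dtype=int32)), (array([229.6, 267.4]), 14617, array([148, 186, 173, 167], dtype=int32))]
purple [(array([225. , 173.3]), 250, array([215, 162,  22,  22], dtype=int32))]
red [(array([333.7, 152.8]), 111, array([327, 146,  15,  15], dtype=int32)), (array([279.9, 165.2]), 181, array([275, 154,  11,  24], dtype=int32))]
```

View pics/modT.png

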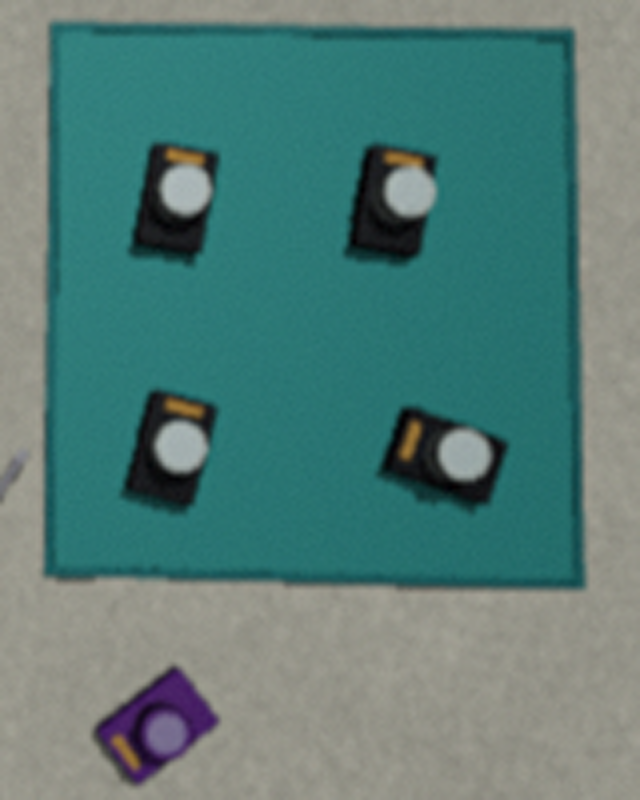

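View pics/stT.png

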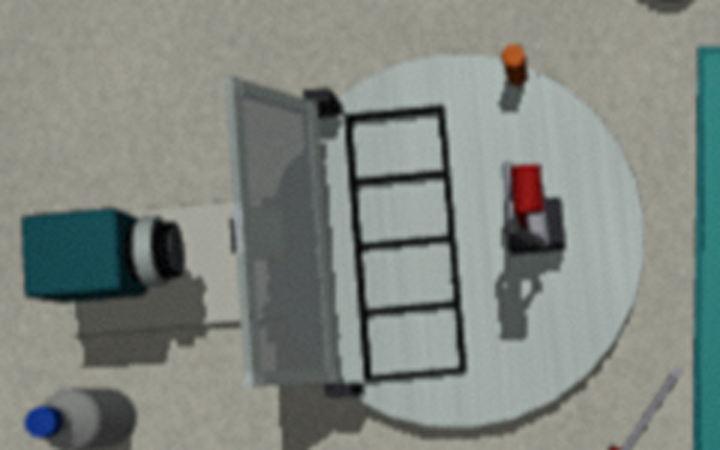

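View pics/stS.png

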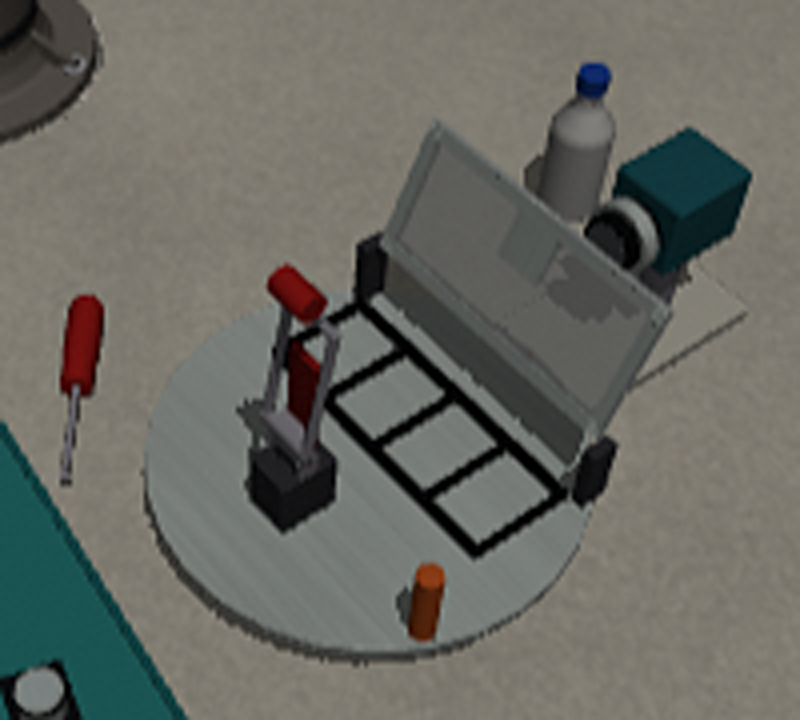

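Run:
```python
from h import *
T=grab("top");S=grab("scene")
P,e=tri(T,(311,127.3),S,(367.5,223.2)); print("post top",P.round(4),e.round(4)); post=P
c=[np.array([347,117])/3+[140,110],np.array([441,106])/3+[140,110],np.array([465,371])/3+[140,110],np.array([369,381])/3+[140,110]]
Q=[plane(T,p,.044) for p in c]; print(np.round(Q,4))
car=np.mean(Q,0); yd=(Q[0]+Q[1]-Q[2]-Q[3])[:2]; L=np.linalg.norm(yd)/2; yd/=np.linalg.norm(yd)
yd=-yd  # disc y: at stage 1.57 disc y -> world -x
print("car",car,"L",L,"yd",yd); xd=np.array([yd[1],-yd[0]]); print("xd",xd, "yaw disc",np.arctan2(xd[1],xd[0]))
ax=car[:2]-.04*xd; print("axis",ax)
print("post from disc",ax+ -.06*xd-.125*yd, "meas",post)
# disc edges: use gray mask
hsv=cv2.cvtColor(T["frame"],cv2.COLOR_BGR2HSV)
print(hsv[188,345],hsv[188,362],hsv[200,335],hsv[130,270],hsv[115,290])
# modules: lens tops
for n,f in(("T",T),("S",S)):
    print(n,[b for b in blobs(f,(60,0,140),(130,45,255),40) if b[1]<400])
```

```text
post top [0.6848 0.0097 0.0994] 0.0004
[[0.6453 0.1431 0.044 ]
 [0.6555 0.0687 0.044 ]
 [0.4471 0.0432 0.044 ]
 [0.4375 0.1176 0.044 ]]
car [0.54633495 0.09315163 0.044     ] L 0.20965347401740655 yd [-0.99259376 -0.12148099]
xd [-0.12148099  0.99259376] yaw disc 1.6925781124327521
axis [0.55119419 0.05344788]
post from disc [0.68255727 0.00907738] meas [0.68482486 0.00968892 0.09941733]
[ 83  12 176] [ 25  22 153] [ 81  15 168] [ 25  23 147] [ 30  20 151]
T [(array([406. , 166.9]), 107, array([401, 162,  12,  11], dtype=int32)), (array([462.2, 167.4]), 106, array([457, 162,  12,  11], dtype=int32)), (array([186.9, 190.4]), 51, array([185, 185,   5,  12], dtype=int32)), (array([404.8, 231.1]), 111, array([399, 226,  13,  11], dtype=int32)), (array([475.6, 233.1]), 109, array([470, 228,  12,  11], dtype=int32))]
S []
```

View pics/modS.png

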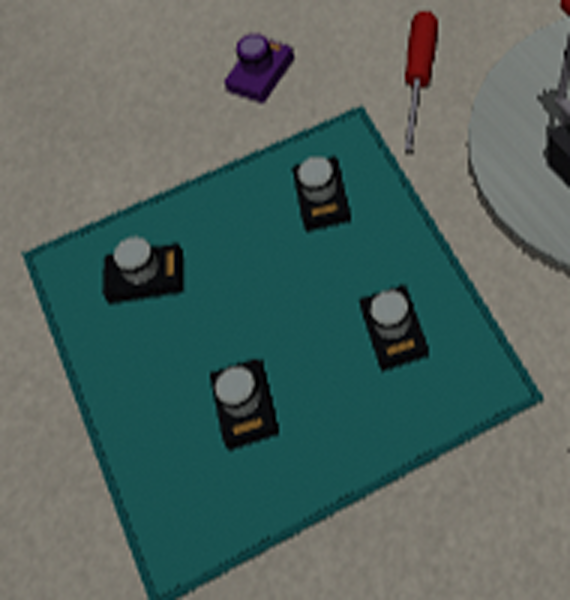

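```bash
cat >> h.py <<'E'
def mods(T,zb=.003):
    L=[b[0] for b in blobs(T,(50,0,135),(130,60,255),60) if b[1]<200 and b[0][0]>370]
    O=[b[0] for b in blobs(T,(5,120,80),(25,255,255),8) if b[0][0]>370 and b[0][1]<280]
    out=[]
    for l in L:
        p=plane(T,l,zb+.044)
        q=min((plane(T,o,zb+.018) for o in O),key=lambda q:np.linalg.norm((q-p)[:2]))
        d=(q-p)[:2]; out.append((p[:2].round(4),round(np.degrees(np.arctan2(d[1],d[0])),1),round(np.linalg.norm(d),4)))
    return out
E
python3 - <<'E'
from h import *
T=grab("top")
for m in mods(T): print(m)
h=cv2.cvtColor(T["frame"],cv2.COLOR_BGR2HSV); m=cv2.inRange(h,np.array((60,4,120)),np.array((100,30,255)))
n,l,s,c=cv2.connectedComponentsWithStats(m); i=l[188,345]; cs,_=cv2.findContours((l==i).astype(np.uint8),0,cv2.CHAIN_APPROX_NONE)
k=max(cs,key=len)[:,0]; W=np.array([plane(T,p,.034)[:2] for p in k])
ax=np.array([.551,.053])
for _ in range(5):
    rr=np.linalg.norm(W-ax,axis=1); g=W[abs(rr-.15)<.004]
    A=np.c_[2*g,np.ones(len(g))]; so=np.linalg.lstsq(A,(g**2).sum(1),rcond=None)[0]; ax=so[:2]
print("disc",ax,np.sqrt(so[2]+ax@ax),len(g))
E
```

```text
(array([ 0.6089, -0.2118]), np.float64(-7.7), np.float64(0.0249))
(array([ 0.6098, -0.3416]), np.float64(-6.2), np.float64(0.0249))
(array([ 0.459 , -0.2101]), np.float64(-14.7), np.float64(0.0241))
(array([ 0.4586, -0.3708]), np.float64(71.9), np.float64(0.0235))
disc [0.55265123 0.05538554] 0.147414523434333 228
```

Run:
```python
from h import *
print("A");move([.685,.010,.27],down(np.radians(71.4)))
T=grab("top")
for p in[(365,235),(328,290),(340,262),(350,262),(365,95),(155,250)]: print(p,plane(T,p,.01).round(3))
```

```text
A
shift [ 616.8  -38.8 -376.6] turn [ 0.  -6.4 -0. ]
(365, 235) [ 0.448 -0.122  0.01 ]
(328, 290) [ 0.316 -0.036  0.01 ]
(340, 262) [ 0.383 -0.063  0.01 ]
(350, 262) [ 0.383 -0.087  0.01 ]
(365, 95) [ 0.793 -0.117  0.01 ]
(155, 250) [0.4   0.385 0.01 ]
```

Emit:
drive_tool(series=[[0,-50,0,0,-6.4,0,35],[617,-50,-377,0,-6.4,0,35],[617,-40,-377,0,-6.4,0,35],[617,-40,-377,0,-6.4,0,35],[617,-40,-377,0,-6.4,0,35]])

```text
clock: 0.9
tcp_pos: [0.3965, 0.4436, 0.2792]
orientation: [-1.556, 0.254, -0.254]
contact_force: [1.1, 0.8, 0.1]
grip_width: 0.0349
```

```bash
python3 -c "
from h import *
st();move([.685,.010,.27],down(np.radians(71.4)))"
```

```text
t 0.9 tcp [0.3965 0.4436 0.2792] F [1.1 0.8 0.1] w 34.9 j [-0.99  0.3   0.06  1.7  -0.02  1.14  0.32]
[[ 0.948  0.     0.318]
 [-0.318  0.     0.948]
 [ 0.    -1.     0.   ]]
shift [ 411.5    9.2 -319.2] turn [-0.  0.  0.]
```

Emit:
drive_tool(series=[[411,9,-319,0,0,0,35],[411,9,-319,0,0,0,35],[411,9,-319,0,0,0,35],[411,9,-319,0,0,0,35],[411,9,-319,0,0,0,35]])

```text
clock: 1.4
tcp_pos: [0.5348, 0.2353, 0.2751]
orientation: [-1.555, 0.253, -0.255]
contact_force: [0.8, 0.8, 0.3]
grip_width: 0.0349
```

Emit:
drive_tool(series=[[195,9,-151,0,0,0,30],[195,9,-151,0,0,0,30],[195,9,-151,0,0,0,30],[195,9,-151,0,0,0,30],[195,9,-151,0,0,0,30]])

```text
clock: 1.9
tcp_pos: [0.6725, 0.0283, 0.2662]
orientation: [-1.555, 0.253, -0.255]
contact_force: [-0.0, 0.9, -0.3]
grip_width: 0.0297
```

```bash
python3 -c "
from h import *
st();move([.685,.010,.27],down(np.radians(71.4)));move([.685,.010,.06],down(np.radians(71.4)))"
```

```text
t 1.9 tcp [0.6725 0.0283 0.2662] F [-0.   0.9 -0.3] w 29.7 j [-0.32  0.45  0.26  1.54 -0.13  1.17  1.22]
[[ 0.948  0.001  0.318]
 [-0.318  0.001  0.948]
 [ 0.001 -1.     0.001]]
shift [ 17.6  -3.8 -13.3] turn [-0.1  0.1  0.1]
shift [ 17.4 206.2 -13.6] turn [-0.1  0.1  0.1]
```

Descend around the post.

Emit:
drive_tool(series=[[17.5,10,-13.5,0,0,0,34],[17.5,60,-13.5,0,0,0,34],[17.5,105,-13.5,0,0,0,34],[17.5,140,-13.5,0,0,0,34],[17.5,150,-13.5,0,0,0,34]])

```text
clock: 2.4
tcp_pos: [0.682, 0.0101, 0.1116]
orientation: [-1.557, 0.259, -0.249]
contact_force: [-1.1, 0.2, 1.0]
grip_width: 0.0339
```

```bash
python3 -c "
from h import *
st();move([.685,.010,.06],down(np.radians(71.4)))
T=grab('top');S=grab('scene')
crop(T,'a1.png',250,80,370,180,5);crop(S,'a2.png',310,130,440,260,5)"
```

```text
t 2.4 tcp [0.682  0.0101 0.1116] F [-1.1  0.2  1. ] w 33.9 j [-0.27  0.62  0.23  1.64 -0.17  0.91  1.28]
[[ 0.948 -0.006  0.318]
 [-0.318  0.     0.948]
 [-0.006 -1.    -0.002]]
shift [ 3.1 51.6  0.9] turn [ 0.1  0.1 -0.3]
```

View pics/a2.png

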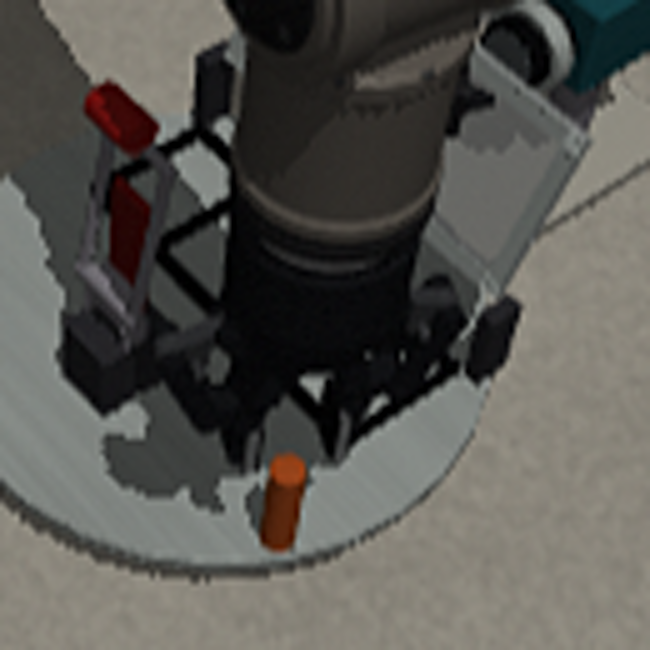

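```bash
python3 -c "
from h import *
S=grab('scene');o=r.get_obs();p=o['tcp_pos'];M=R.from_rotvec(o['orientation']).as_matrix()
q=[p,p+M@[0,0,.017],p-M@[0,0,.017],[.685,.010,.098]]
print(((proj(S,q)-[310,130])*5).round())"
```

```text
[[292. 446.]
 [328. 440.]
 [256. 453.]
 [288. 468.]]
```

Emit:
drive_tool(series=[[3,40,1,0,0,0,30],[3,52,1,0,0,0,26],[3,52,1,0,0,0,24]])

```text
clock: 2.85
tcp_pos: [0.6882, 0.0102, 0.0647]
orientation: [-1.555, 0.254, -0.254]
contact_force: [-0.3, 0.1, 0.1]
grip_width: 0.024
```

```bash
cat >> h.py <<'E'
AX=np.array([.552,.0545]); FY=.122
def arc(angs,rad=.1395,z=.06,off=52.6):
    """tool rows for post at given stage angles (rad)"""
    o=r.get_obs();R0=R.from_rotvec(o["orientation"])
    for a in angs:
        th=FY+a+np.arctan2(-125,-60)
        p=np.r_[AX+rad*np.array([np.cos(th),np.sin(th)]),z]
        d=R0.inv().apply(p-o["tcp_pos"])*1000; w=(R0.inv()*R.from_matrix(down(th+np.pi/2))).as_rotvec(degrees=True)
        print(round(a,2),d.round(0),w.round(1))
E
python3 -c "
from h import *
st();arc(1.571-np.radians([0,8,16,24,32,40]))"
```

```text
t 2.85 tcp [0.6882 0.0102 0.0647] F [-0.3  0.1  0.1] w 24.0 j [-0.25  0.68  0.22  1.65 -0.19  0.83  1.29]
[[ 0.948  0.     0.318]
 [-0.318  0.001  0.948]
 [-0.    -1.     0.001]]
1.57 [-4.  5. -2.] [-0.   0.1 -0. ]
1.43 [ -5.   5. -21.] [-0.   8.1 -0. ]
1.29 [ -9.   5. -40.] [-0.  16.1 -0. ]
1.15 [-16.   5. -58.] [-0.  24.1 -0. ]
1.01 [-25.   5. -75.] [-0.  32.1 -0. ]
0.87 [-37.   5. -91.] [-0.  40.1 -0. ]
```

Emit:
drive_tool(series=[[-5,5,-21,0,8,0,24],[-9,5,-40,0,16,0,24],[-16,5,-58,0,24,0,24],[-25,5,-75,0,32,0,24],[-37,5,-91,0,40,0,24]])

```text
clock: 3.35
tcp_pos: [0.6266, -0.0643, 0.0627]
orientation: [-1.414, 0.796, -0.803]
contact_force: [1.9, 2.3, 0.8]
grip_width: 0.024
```

```bash
python3 -c "
from h import *
o=st();arc(1.571-np.radians([40,48,56,64,72,80]))
T=grab('top');print(blobs(T,(5,150,90),(18,255,255),6))"
```

```text
t 3.35 tcp [ 0.6266 -0.0643  0.0627] F [1.9 2.3 0.8] w 24.0 j [-0.28  0.63  0.39  1.82 -0.34  0.75  0.84]
[[ 0.517  0.006  0.856]
 [-0.856  0.002  0.517]
 [ 0.002 -1.     0.006]]
0.87 [-1.  3. -2.] [-0.4 -0.2  0.1]
0.73 [ -2.   3. -21.] [-0.4  7.8  0.1]
0.59 [ -6.   2. -40.] [-0.4 15.8  0. ]
0.45 [-13.   2. -59.] [-0.4 23.8  0. ]
0.31 [-22.   2. -76.] [-0.4 31.8 -0. ]
0.17 [-33.   2. -92.] [-0.4 39.8 -0. ]
[]
```

Emit:
drive_tool(series=[[-2,3,-21,0,8,0,24],[-6,2,-40,0,16,0,24],[-13,2,-59,0,24,0,24],[-22,2,-76,0,32,0,24],[-33,2,-92,0,40,0,24]])

```text
clock: 3.9
tcp_pos: [0.5292, -0.085, 0.0623]
orientation: [-1.119, 1.326, -1.332]
contact_force: [2.0, 1.3, 0.7]
grip_width: 0.0241
```

```bash
python3 -c "
from h import *
o=st();arc(1.571-np.radians([80,85,90,92]))
S=grab('scene');crop(S,'a3.png',200,80,440,260,3)"
```

```text
t 3.9 tcp [ 0.5292 -0.085   0.0623] F [2.  1.3 0.7] w 24.1 j [-0.41  0.55  0.59  2.06 -0.49  0.67  0.34]
[[-0.166  0.007  0.986]
 [-0.986  0.002 -0.166]
 [-0.003 -1.     0.007]]
0.17 [-2.  2.  2.] [-0.4 -0.9 -0.2]
0.09 [ -2.   2. -11.] [-0.4  4.1 -0.2]
0.0 [ -4.   2. -23.] [-0.4  9.1 -0.2]
-0.03 [ -4.   2. -28.] [-0.4 11.1 -0.2]
```

View pics/a3.png

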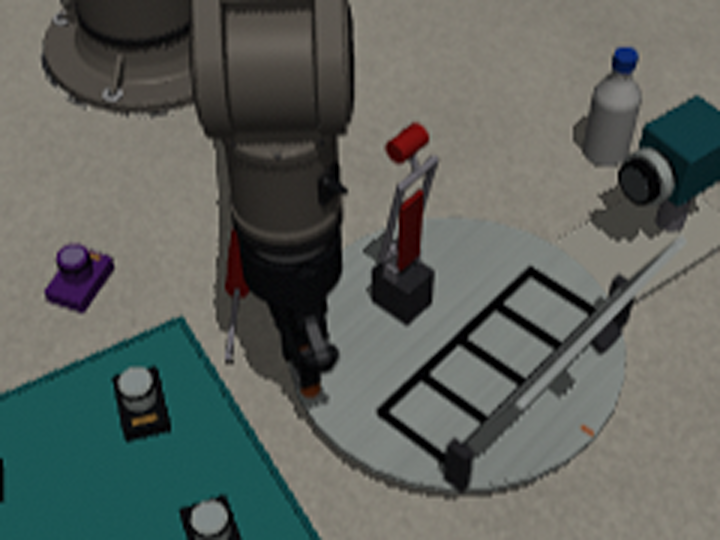

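Emit:
drive_tool(series=[[-2,2,-11,0,4,0,24],[-4,2,-23,0,9,0,24],[-4,2,-26,0,9,0,24],[-4,2,-26,0,9,0,30],[-4,2,-24,0,9,0,34]])

```text
clock: 4.45
tcp_pos: [0.5026, -0.0762, 0.0598]
orientation: [-1.032, 1.446, -1.443]
contact_force: [-0.1, 0.3, -0.4]
grip_width: 0.0336
```

```bash
python3 -c "
from h import *
o=st();arc([0])"
```

```text
t 4.45 tcp [ 0.5026 -0.0762  0.0598] F [-0.1  0.3 -0.4] w 33.6 j [-0.47  0.53  0.63  2.12 -0.53  0.65  0.21]
[[-0.321  0.002  0.947]
 [-0.947  0.004 -0.321]
 [-0.004 -1.     0.001]]
0 [-0. -0.  5.] [-0.1 -0.1 -0.2]
```

Emit:
drive_tool(series=[[0,-40,4,0,0,0,34],[0,-90,4,0,0,0,34],[0,-140,4,0,0,0,60],[0,-190,4,0,0,0,80],[0,-200,4,0,0,0,85]])

```text
clock: 4.95
tcp_pos: [0.509, -0.0793, 0.2652]
orientation: [-1.025, 1.44, -1.445]
contact_force: [-0.6, 0.1, -1.0]
grip_width: 0.076
```

```bash
python3 -c "
from h import *
o=st()
T=grab('top');cv2.imwrite('pics/t1.png',T['frame'])
S=grab('scene');cv2.imwrite('pics/s1.png',S['frame'])"
```

```text
t 4.95 tcp [ 0.509  -0.0793  0.2652] F [-0.6  0.1 -1. ] w 76.0 j [-0.71  0.22  0.89  1.94 -0.21  1.06 -0.06]
[[-0.32   0.011  0.947]
 [-0.947  0.004 -0.32 ]
 [-0.008 -1.     0.009]]
```

View pics/t1.png

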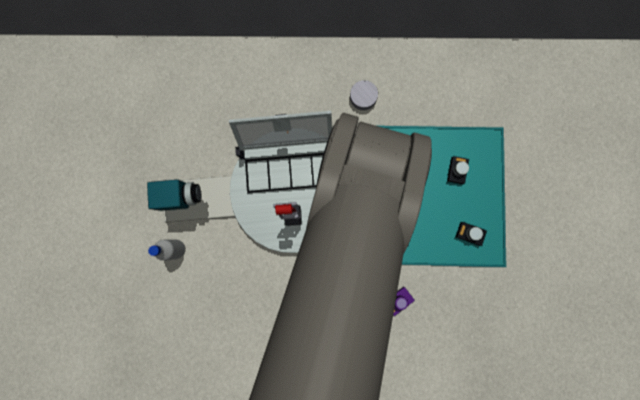

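View pics/s1.png

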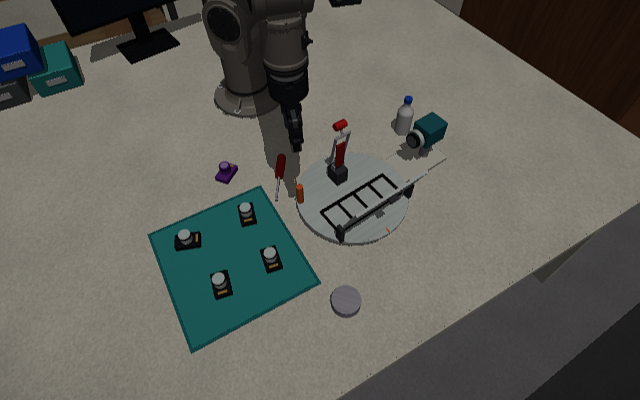

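```bash
cat >> h.py <<'E'
def bay(i,dx=0,dy=0):
    c,s=np.cos(FY),np.sin(FY); v=np.array([.04+dx,(-.078,-.026,.026,.078)[i]+dy])
    return AX+np.array([c*v[0]-s*v[1],s*v[0]+c*v[1]])
E
python3 - <<'E'
from h import *
S=grab("scene")
print(blobs(S,(5,150,90),(18,255,255),6))
th=FY+np.arctan2(-125,-60); print(proj(S,np.r_[AX+.1387*np.array([np.cos(th),np.sin(th)]),.098]))
print([bay(i).round(4) for i in range(4)])
B=[np.r_[bay(i),.034] for i in range(4)]; print(proj(S,B)); 
im=S["frame"].copy()
crop(S,"b1.png",280,150,440,260,5)
print(((proj(S,B)-[280,150])*5).round())
move([.609,-.212,.16],down(np.radians(-7.7)))
E
```

```text
[(array([298.8, 186.5]), 32, array([296, 184,   7,   6], dtype=int32)), (array([247.4, 219.6]), 14, array([244, 218,   8,   4], dtype=int32)), (array([387.3, 229.7]), 7, array([386, 228,   4,   4], dtype=int32)), (array([196.5, 237.3]), 15, array([196, 234,   2,   8], dtype=int32)), (array([273. , 265.5]), 17, array([269, 264,   9,   4], dtype=int32)), (array([221.6, 291.9]), 18, array([218, 290,   9,   5], dtype=int32))]
[[298.58391689 186.59402671]]
[array([ 0.6012, -0.0181]), array([0.5949, 0.0336]), array([0.5885, 0.0852]), array([0.5822, 0.1368])]
[[337.65146366 217.78954673]
 [353.3498997  207.60664332]
 [368.49599928 197.78201691]
 [383.11840871 188.2970859 ]]
[[288. 339.]
 [367. 288.]
 [442. 239.]
 [516. 191.]]
shift [ 94.8  99.5 140.3] turn [ -0.1 -10.9  -0.3]
```

View pics/b1.png

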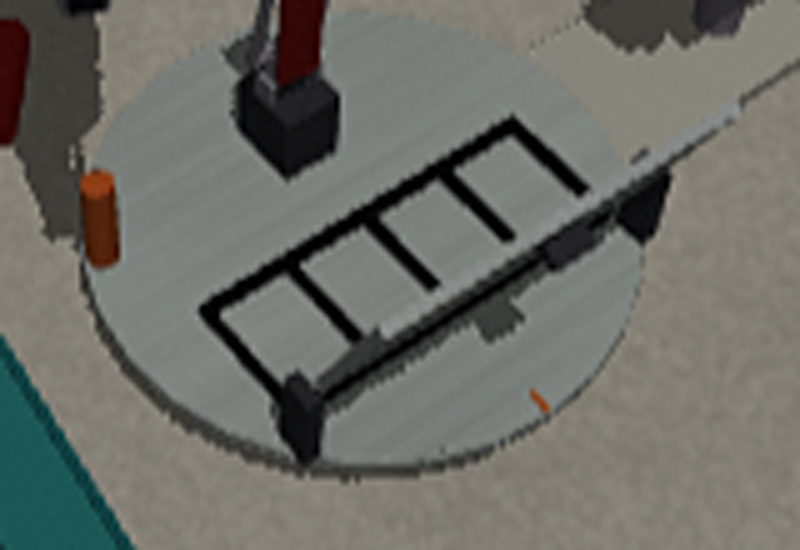

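Emit:
drive_tool(series=[[95,30,140,0,-8,0,60],[95,60,140,0,-11,0,60],[95,99,140,0,-11,0,60],[95,99,140,0,-11,0,60],[95,99,140,0,-11,0,60]])

```text
clock: 5.6
tcp_pos: [0.6059, -0.215, 0.1529]
orientation: [-1.145, 1.317, -1.303]
contact_force: [-1.4, 0.4, 0.1]
grip_width: 0.0598
```

Run:
```python
from h import *
st()
move([.609,-.212,.024],down(np.radians(-7.7)))
S=grab("scene");o=r.get_obs()
crop(S,"b2.png",200,180,340,300,5)
print(((proj(S,[o["tcp_pos"],[.609,-.212,.047]])-[200,180])*5).round())
T=grab("top");print(mods(T))
```

```text
t 5.6 tcp [ 0.6059 -0.215   0.1529] F [-1.4  0.4  0.1] w 59.8 j [-0.25  0.61  0.72  1.74 -0.47  0.99  0.51]
[[-0.136 -0.008  0.991]
 [-0.991  0.004 -0.136]
 [-0.003 -1.    -0.008]]
shift [ -3.  128.9   3.7] turn [ 0.5 -0.1 -0.2]
[[312. 237.]
 [348. 359.]]
[(array([ 0.4586, -0.3711]), np.float64(71.0), np.float64(0.0238))]
```

View pics/b2.png

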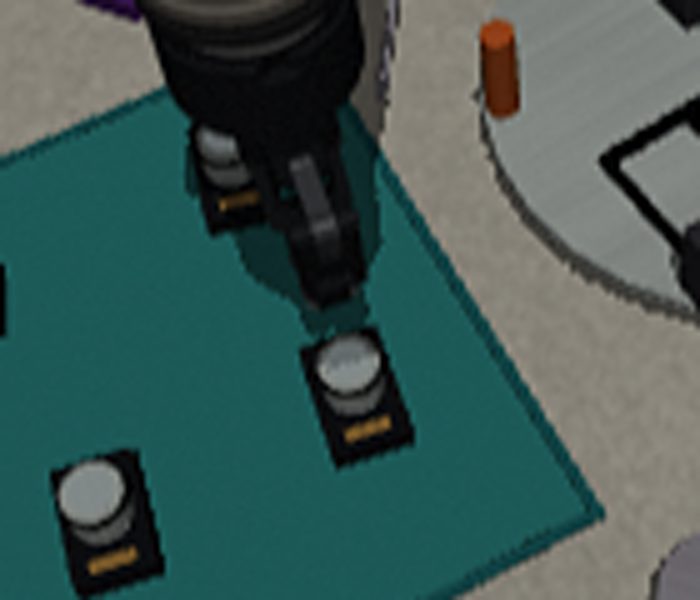

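Emit:
drive_tool(series=[[-3,40,4,0,0,0,60],[-3,85,4,0,0,0,60],[-3,115,4,0,0,0,60],[-3,128,4,0,0,0,60],[-3,128,4,0,0,0,50]], squeeze=60)

```text
clock: 6.2
tcp_pos: [0.6092, -0.2087, 0.0275]
orientation: [-1.144, 1.316, -1.3]
contact_force: [-1.0, -0.1, 0.4]
grip_width: 0.0504
```

Run:
```python
from h import *
st()
move([.609,-.212,.025],down(np.radians(-7.7)))
```

```text
t 6.2 tcp [ 0.6092 -0.2087  0.0275] F [-1.  -0.1  0.4] w 50.4 j [-0.18  0.76  0.6   1.79 -0.59  0.79  0.59]
[[-0.134 -0.007  0.991]
 [-0.991  0.006 -0.134]
 [-0.005 -1.    -0.008]]
shift [3.3 2.4 0.2] turn [ 0.4  0.  -0.3]
```

Emit:
drive_tool(series=[[3,2,0,0,0,0,40],[3,2,0,0,0,0,20],[3,2,0,0,0,0,20],[3,2,0,0,0,0,20]])

```text
clock: 6.6
tcp_pos: [0.6098, -0.2124, 0.0276]
orientation: [-1.142, 1.313, -1.302]
contact_force: [-2.3, -0.0, 7.8]
grip_width: 0.028
```

Emit:
drive_tool(series=[[0,-20,0,0,0,0,20],[0,-65,0,0,0,0,20],[0,-110,0,0,0,0,20],[0,-130,0,0,0,0,20],[0,-140,0,0,0,0,20]])

```text
clock: 7.1
tcp_pos: [0.6117, -0.2138, 0.1709]
orientation: [-1.139, 1.31, -1.305]
contact_force: [0.3, -1.4, -0.9]
grip_width: 0.0283
```

Run:
```python
from h import *
st()
move(np.r_[bay(3),.165],down(FY))
S=grab("scene");o=r.get_obs()
crop(S,"b3.png",200,150,340,290,5)
```

```text
t 7.1 tcp [ 0.6117 -0.2138  0.1709] F [ 0.3 -1.4 -0.9] w 28.3 j [-0.26  0.59  0.74  1.72 -0.46  1.01  0.5 ]
[[-0.134  0.001  0.991]
 [-0.991  0.005 -0.134]
 [-0.005 -1.     0.   ]]
shift [-343.4    7.5  -76.3] turn [ -0.  -14.7  -0.3]
```

View pics/b3.png

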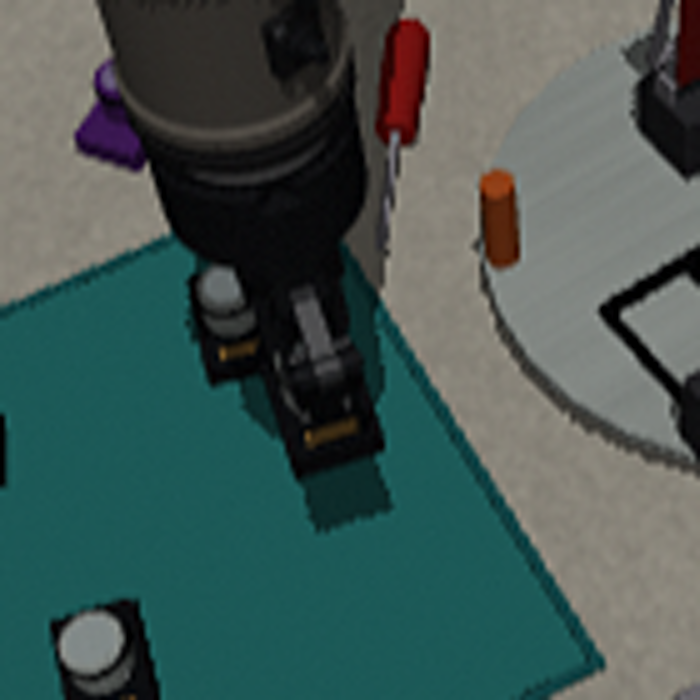

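Emit:
drive_tool(series=[[-343,0,-76,0,-8,0,20],[-343,7,-76,0,-14.7,0,20],[-343,7,-76,0,-14.7,0,20],[-343,7,-76,0,-14.7,0,20],[-343,7,-76,0,-14.7,0,20]])

```text
clock: 7.65
tcp_pos: [0.5891, 0.0382, 0.1652]
orientation: [-1.262, 1.122, -1.115]
contact_force: [1.5, 0.3, -0.4]
grip_width: 0.0283
```

Run:
```python
from h import *
st()
move(np.r_[bay(3),.165],down(FY))
```

```text
t 7.65 tcp [0.5891 0.0382 0.1652] F [ 1.5  0.3 -0.4] w 28.3 j [-0.68  0.49  0.68  1.86 -0.38  0.93  0.3 ]
[[ 0.122 -0.002  0.993]
 [-0.993  0.005  0.122]
 [-0.005 -1.    -0.001]]
shift [-98.7   0.6   5.2] turn [ 0.1  0.  -0.3]
```

Emit:
drive_tool(series=[[-99,0,5,0,0,0,20],[-99,0,5,0,0,0,20],[-99,20,5,0,0,0,20],[-99,40,5,0,0,0,20],[-99,60,5,0,0,0,20]])

```text
clock: 8.15
tcp_pos: [0.5807, 0.1381, 0.1036]
orientation: [-1.264, 1.122, -1.113]
contact_force: [0.1, 0.7, -1.5]
grip_width: 0.0279
```

Run:
```python
from h import *
st()
move(np.r_[bay(3),.060],down(FY))
S=grab("scene")
crop(S,"b4.png",300,120,440,260,5)
```

```text
t 8.15 tcp [0.5807 0.1381 0.1036] F [ 0.1  0.7 -1.5] w 27.9 j [-0.79  0.57  0.62  1.89 -0.45  0.83  0.19]
[[ 0.123 -0.003  0.992]
 [-0.992  0.004  0.123]
 [-0.004 -1.    -0.003]]
shift [ 1.7 43.6  1.5] turn [ 0.2  0.1 -0.3]
```

View pics/b4.png

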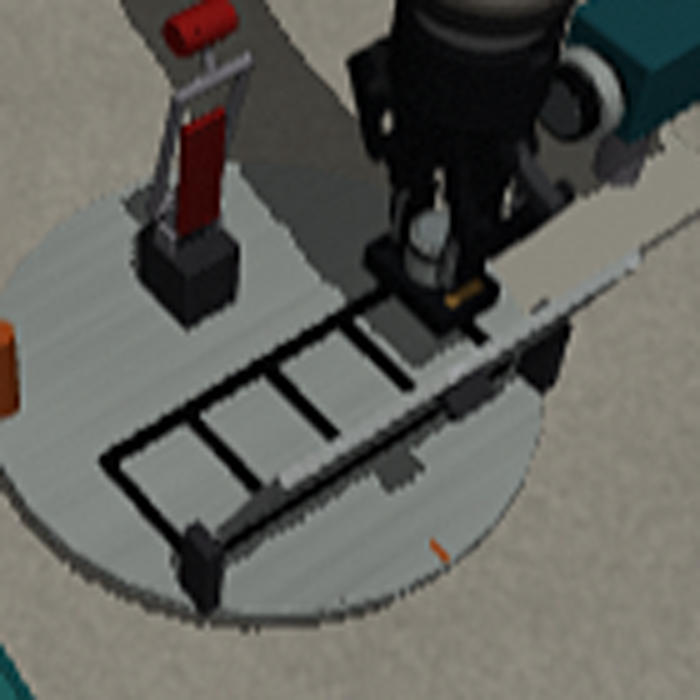

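Emit:
drive_tool(series=[[2,20,2,0,0,0,20],[2,34,2,0,0,0,20],[2,44,2,0,0,0,20],[2,45,2,0,0,0,20]])

```text
clock: 8.6
tcp_pos: [0.5844, 0.1359, 0.0605]
orientation: [-1.261, 1.123, -1.114]
contact_force: [-5.0, -0.4, 46.4]
grip_width: 0.0281
```

Run:
```python
from h import *
st()
move(np.r_[bay(3),.060],down(FY))
```

```text
t 8.6 tcp [0.5844 0.1359 0.0605] F [-5.  -0.4 46.4] w 28.1 j [-0.75  0.64  0.57  1.9  -0.5   0.75  0.23]
[[ 0.121 -0.002  0.993]
 [-0.993  0.006  0.121]
 [-0.006 -1.    -0.002]]
shift [-1.1  0.5 -2.1] turn [ 0.1 -0.  -0.4]
```

Emit:
drive_tool(series=[[0,-2,0,0,0,0,30],[0,-2,0,0,0,0,45],[0,-2,0,0,0,0,52],[0,-20,0,0,0,0,52],[0,-60,0,0,0,0,52]])

```text
clock: 9.1
tcp_pos: [0.5814, 0.1353, 0.1174]
orientation: [-1.269, 1.127, -1.111]
contact_force: [0.7, 0.4, 0.7]
grip_width: 0.052
```

Emit:
drive_tool(series=[[20,-50,0,0,0,0,55],[70,-50,0,0,0,0,60],[120,-50,0,0,0,0,60],[170,-50,0,0,0,0,60],[220,-50,0,0,0,0,60]])

```text
clock: 9.6
tcp_pos: [0.6081, -0.084, 0.1657]
orientation: [-1.27, 1.128, -1.11]
contact_force: [0.9, 0.1, -0.1]
grip_width: 0.0598
```

Run:
```python
from h import *
st()
move([.610,-.342,.15],down(np.radians(-6.2)))
S=grab("scene")
crop(S,"b5.png",300,120,440,260,5)
T=grab("top");print(mods(T)); crop(T,"b6.png",220,100,360,260,4)
```

```text
t 9.6 tcp [ 0.6081 -0.084   0.1657] F [ 0.9  0.1 -0.1] w 59.8 j [-0.46  0.53  0.68  1.8  -0.4   0.97  0.52]
[[ 0.123 -0.011  0.992]
 [-0.992  0.003  0.123]
 [-0.005 -1.    -0.011]]
shift [256.3  14.9 -29.7] turn [ 0.7 13.3 -0.2]
[(array([ 0.7088, -0.3545]), np.float64(172.5), np.float64(0.0749)), (array([ 0.6098, -0.3413]), np.float64(-7.8), np.float64(0.025)), (array([ 0.4592, -0.2099]), np.float64(-15.5), np.float64(0.0237)), (array([ 0.4586, -0.3711]), np.float64(70.2), np.float64(0.0237))]
```

View pics/b5.png

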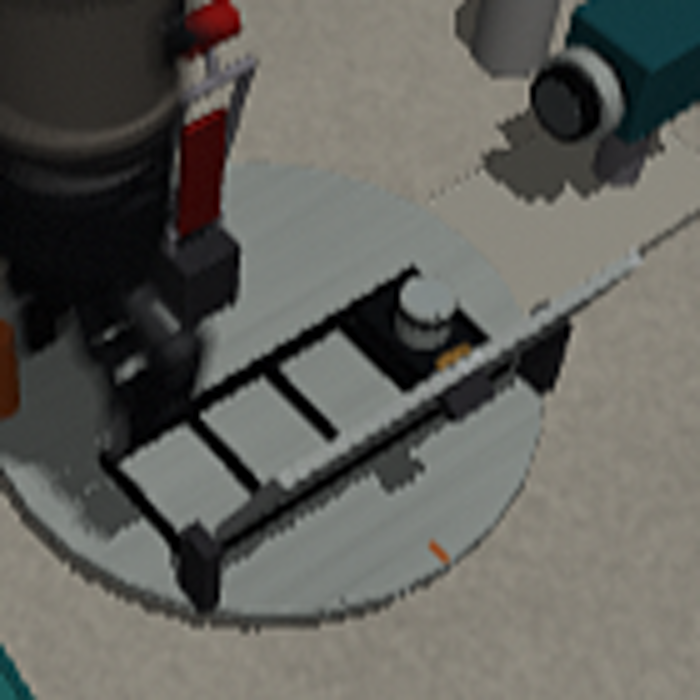

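View pics/b6.png

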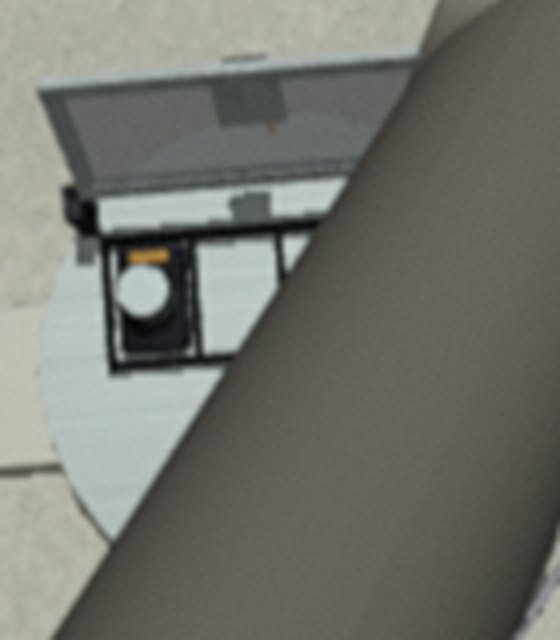

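Emit:
drive_tool(series=[[256,15,-30,0,8,0,60],[256,15,-30,0,13,0,60],[256,15,-30,0,13,0,60],[256,15,-30,0,13,0,60],[256,15,-30,0,13,0,60]])

```text
clock: 10.2
tcp_pos: [0.6052, -0.3334, 0.1518]
orientation: [-1.162, 1.302, -1.29]
contact_force: [1.3, 1.3, -0.2]
grip_width: 0.06
```

Run:
```python
from h import *
st()
move([.610,-.3415,.029],down(np.radians(-7)))
T=grab("top");print(mods(T))
```

```text
t 10.2 tcp [ 0.6052 -0.3334  0.1518] F [ 1.3  1.3 -0.2] w 60.0 j [-0.05  0.68  0.71  1.61 -0.49  1.04  0.69]
[[-0.116 -0.012  0.993]
 [-0.993 -0.001 -0.116]
 [ 0.002 -1.    -0.012]]
shift [  7.2 122.7   7.1] turn [0.7 0.4 0.1]
[(array([ 0.7083, -0.2538]), np.float64(-129.5), np.float64(0.116))]
```

Emit:
drive_tool(series=[[7,40,7,0.5,0,0,60],[7,85,7,0.5,0,0,60],[7,112,7,0.5,0,0,60],[7,123,7,0.5,0,0,60],[7,123,7,0.5,0,0,55]])

```text
clock: 10.75
tcp_pos: [0.6047, -0.3526, 0.0274]
orientation: [-1.159, 1.302, -1.305]
contact_force: [-0.4, -0.2, 1.1]
grip_width: 0.0547
```

Run:
```python
from h import *
st()
move([.610,-.3415,.029],down(np.radians(-7)))
S=grab("scene")
crop(S,"b7.png",150,200,290,340,5)
```

```text
t 10.75 tcp [ 0.6047 -0.3526  0.0274] F [-0.4 -0.2  1.1] w 54.7 j [ 0.04  0.83  0.61  1.65 -0.59  0.85  0.77]
[[-0.126 -0.007  0.992]
 [-0.992 -0.009 -0.126]
 [ 0.01  -1.    -0.006]]
shift [-11.7  -1.7   3.9] turn [ 0.4 -0.2  0.6]
```

View pics/b7.png

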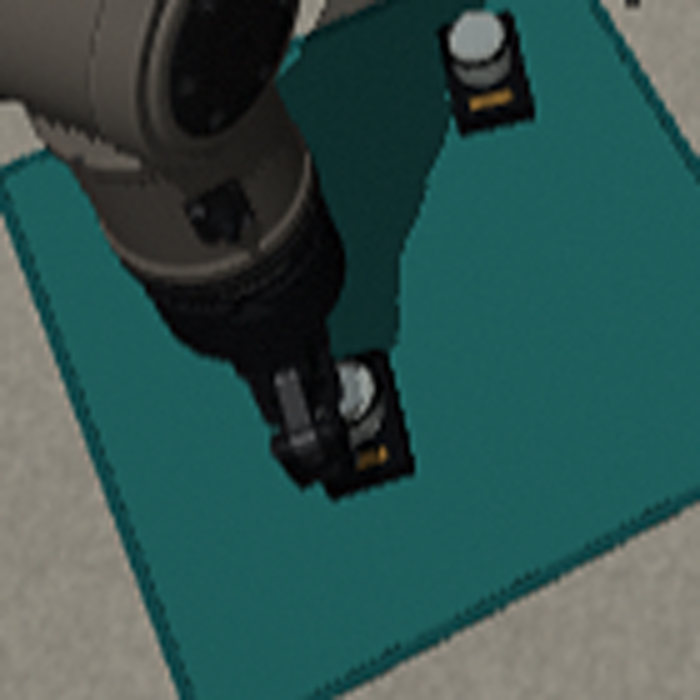

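Emit:
drive_tool(series=[[-12,-2,4,0,0,0.5,55],[-12,-2,4,0,0,0.5,55],[-12,-2,4,0,0,0.5,50]])

```text
clock: 11.1
tcp_pos: [0.6127, -0.3415, 0.0327]
orientation: [-1.15, 1.3, -1.302]
contact_force: [-0.4, -0.5, -0.2]
grip_width: 0.0501
```

Run:
```python
from h import *
st()
move([.610,-.3415,.029],down(np.radians(-7)))
```

```text
t 11.1 tcp [ 0.6127 -0.3415  0.0327] F [-0.4 -0.5 -0.2] w 50.1 j [ 0.02  0.83  0.61  1.65 -0.59  0.86  0.75]
[[-0.124 -0.001  0.992]
 [-0.992 -0.002 -0.124]
 [ 0.002 -1.    -0.001]]
shift [ 0.4  3.7 -2.7] turn [ 0.  -0.1  0.1]
```

Emit:
drive_tool(series=[[0,4,-3,0,0,0,45],[0,4,-3,0,0,0,20],[0,4,-3,0,0,0,20],[0,4,-3,0,0,0,20]])

```text
clock: 11.5
tcp_pos: [0.6095, -0.3414, 0.029]
orientation: [-1.15, 1.301, -1.302]
contact_force: [-2.4, 0.6, 3.5]
grip_width: 0.0279
```

Emit:
drive_tool(series=[[0,-20,0,0,0,0,20],[0,-60,0,0,0,0,20],[0,-110,0,0,0,0,20],[0,-135,0,0,0,0,20],[0,-135,0,0,0,0,20]])

```text
clock: 12.0
tcp_pos: [0.6118, -0.3433, 0.1703]
orientation: [-1.146, 1.293, -1.309]
contact_force: [0.3, -0.5, -1.6]
grip_width: 0.0277
```

Run:
```python
from h import *
st()
move(np.r_[bay(2),.165],down(FY))
```

```text
t 12.0 tcp [ 0.6118 -0.3433  0.1703] F [ 0.3 -0.5 -1.6] w 27.7 j [-0.04  0.67  0.72  1.58 -0.49  1.06  0.68]
[[-0.125  0.007  0.992]
 [-0.992 -0.006 -0.125]
 [ 0.005 -1.     0.007]]
shift [-422.2    2.4  -76.8] turn [ -0.4 -14.2   0.4]
```

Emit:
drive_tool(series=[[-422,0,-77,0,-8,0,20],[-422,2,-77,0,-14.2,0,20],[-422,2,-77,0,-14.2,0,20],[-422,2,-77,0,-14.2,0,20],[-422,2,-77,0,-14.2,0,20]])

```text
clock: 12.5
tcp_pos: [0.5961, -0.0894, 0.1647]
orientation: [-1.265, 1.112, -1.126]
contact_force: [1.8, -0.4, -0.8]
grip_width: 0.0281
```

Run:
```python
from h import *
st()
move(np.r_[bay(2),.165],down(FY))
```

```text
t 12.5 tcp [ 0.5961 -0.0894  0.1647] F [ 1.8 -0.4 -0.8] w 28.1 j [-0.47  0.51  0.69  1.84 -0.39  0.93  0.52]
[[ 0.121  0.006  0.993]
 [-0.993 -0.006  0.122]
 [ 0.007 -1.     0.005]]
shift [-174.2   -1.4   13.7] turn [-0.3 -0.   0.4]
```

Emit:
drive_tool(series=[[-174,0,14,0,0,0,20],[-174,0,14,0,0,0,20],[-174,0,14,0,0,0,20],[-174,15,14,0,0,0,20],[-174,60,14,0,0,0,20]])

```text
clock: 13.0
tcp_pos: [0.5919, 0.0921, 0.1058]
orientation: [-1.26, 1.103, -1.12]
contact_force: [-0.2, 1.4, -1.1]
grip_width: 0.0276
```

Run:
```python
from h import *
st()
move(np.r_[bay(2),.063],down(FY))
S=grab("scene")
crop(S,"b8.png",300,120,440,260,5)
```

```text
t 13.0 tcp [0.5919 0.0921 0.1058] F [-0.2  1.4 -1.1] w 27.6 j [-0.72  0.57  0.63  1.89 -0.45  0.81  0.27]
[[ 0.13   0.012  0.991]
 [-0.991 -0.001  0.13 ]
 [ 0.002 -1.     0.012]]
shift [ 6.3 42.7 -4.7] turn [-0.7  0.5  0.1]
```

View pics/b8.png

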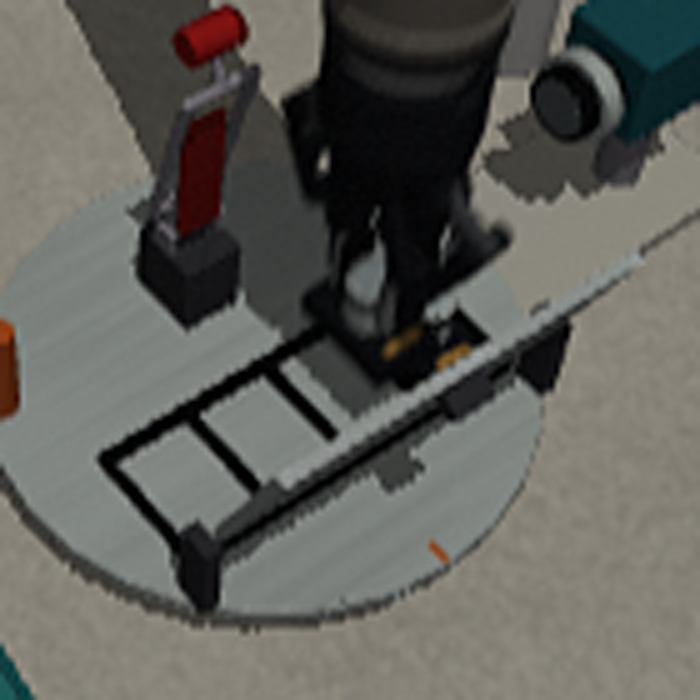

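Emit:
drive_tool(series=[[6,5,-5,-0.7,0.5,0,20],[6,20,-5,-0.7,0.5,0,20],[6,25,-5,-0.7,0.5,0,20]])

```text
clock: 13.35
tcp_pos: [0.5812, 0.0804, 0.0713]
orientation: [-1.278, 1.128, -1.121]
contact_force: [0.1, 1.2, -0.7]
grip_width: 0.0275
```

Run:
```python
from h import *
st()
move(np.r_[bay(2),.064],down(FY))
```

```text
t 13.35 tcp [0.5812 0.0804 0.0713] F [ 0.1  1.2 -0.7] w 27.5 j [-0.69  0.61  0.6   1.92 -0.48  0.77  0.3 ]
[[ 0.117 -0.013  0.993]
 [-0.993 -0.009  0.117]
 [ 0.007 -1.    -0.014]]
shift [-3.9  7.2  8. ] turn [ 0.8 -0.3  0.4]
```

Run:
```python
from h import *
for _ in range(3): grab("top")
st()
move(np.r_[bay(2),.064],down(FY))
```

```text
t 13.5 tcp [0.5819 0.081  0.0724] F [ 1.  -0.4 -1. ] w 28.0 j [-0.69  0.61  0.6   1.91 -0.47  0.77  0.3 ]
[[ 0.118 -0.012  0.993]
 [-0.993 -0.008  0.118]
 [ 0.007 -1.    -0.013]]
shift [-3.4  8.3  7.2] turn [ 0.7 -0.2  0.4]
```

Emit:
drive_tool(series=[[-3,-2,7,0.7,0,0.4,20],[-3,-2,7,0.7,0,0.4,20]])

```text
clock: 13.7
tcp_pos: [0.5904, 0.0852, 0.0757]
orientation: [-1.26, 1.12, -1.122]
contact_force: [1.5, 0.0, -0.5]
grip_width: 0.0278
```

Run:
```python
from h import *
for _ in range(2): grab("top")
st()
move(np.r_[bay(2),.064],down(FY))
```

```text
t 13.8 tcp [0.5892 0.085  0.075 ] F [ 0.2 -0.7 -1.9] w 27.8 j [-0.69  0.61  0.6   1.91 -0.48  0.77  0.3 ]
[[ 0.118  0.001  0.993]
 [-0.993  0.001  0.118]
 [-0.001 -1.     0.001]]
shift [-0.3 11.  -0.6] turn [-0.  -0.2 -0. ]
```

Emit:
drive_tool(series=[[0,5,-0.5,0,0,0,20],[0,9,-0.5,0,0,0,20],[0,12,-0.5,0,0,0,20],[0,12,-0.5,0,0,0,20]])

```text
clock: 14.2
tcp_pos: [0.5881, 0.0849, 0.0623]
orientation: [-1.263, 1.122, -1.121]
contact_force: [0.2, 0.4, -0.4]
grip_width: 0.0277
```

Run:
```python
from h import *
st()
move(np.r_[bay(2),.064],down(FY))
```

```text
t 14.2 tcp [0.5881 0.0849 0.0623] F [ 0.2  0.4 -0.4] w 27.7 j [-0.68  0.63  0.58  1.91 -0.5   0.75  0.31]
[[ 0.118 -0.001  0.993]
 [-0.993  0.001  0.118]
 [-0.001 -1.    -0.001]]
shift [-0.2 -1.7  0.4] turn [ 0.  -0.2 -0. ]
```

Emit:
drive_tool(series=[[0,2,0,0,0,0,20],[0,2,0,0,0,0,20],[0,2,0,0,0,0,35],[0,1,0,0,0,0,48],[0,0,0,0,0,0,52]])

```text
clock: 14.7
tcp_pos: [0.5883, 0.0848, 0.0626]
orientation: [-1.263, 1.122, -1.121]
contact_force: [-1.5, 0.3, -0.7]
grip_width: 0.0515
```

Emit:
drive_tool(series=[[0,-20,0,0,0,0,52],[0,-65,0,0,0,0,52],[30,-100,0,0,0,0,60],[80,-100,0,0,0,0,60],[130,-100,-20,0,0,0,60]])

```text
clock: 15.2
tcp_pos: [0.5876, -0.0437, 0.1645]
orientation: [-1.26, 1.116, -1.122]
contact_force: [-0.4, -1.0, -0.1]
grip_width: 0.0602
```

Run:
```python
from h import *
S=grab("scene")
crop(S,"b9.png",300,120,440,260,5)
T=grab("top"); st()
move([.459,-.210,.15],down(np.radians(-15)))
```

```text
t 15.3 tcp [ 0.5828 -0.0521  0.1638] F [0.2 0.2 0.4] w 60.1 j [-0.54  0.48  0.7   1.88 -0.38  0.92  0.44]
[[ 0.106  0.     0.994]
 [-0.994 -0.003  0.106]
 [ 0.003 -1.     0.   ]]
shift [ 143.8   14.2 -139.9] turn [-0.  21.1  0.2]
```

View pics/b9.png

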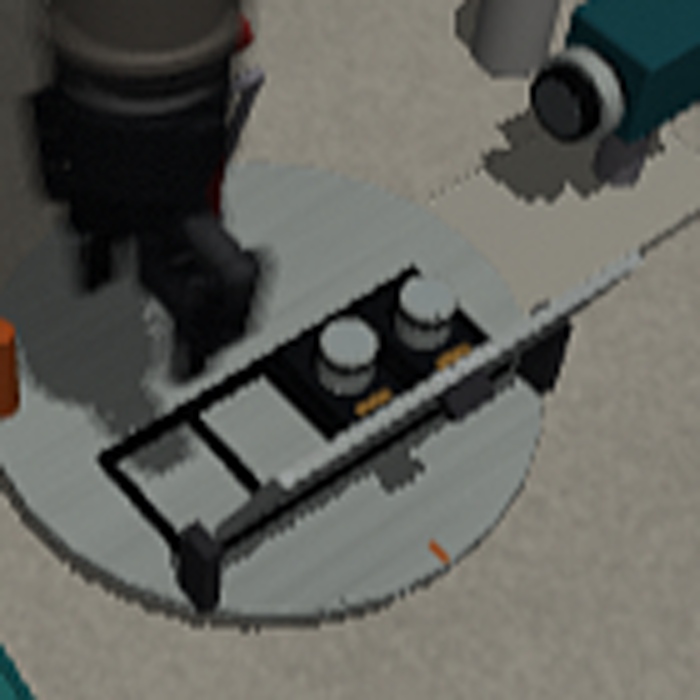

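Emit:
drive_tool(series=[[144,14,-140,0,8,0,60],[144,14,-140,0,16,0,60],[144,14,-140,0,21,0,60],[144,14,-140,0,21,0,60],[144,14,-140,0,21,0,60]])

```text
clock: 15.8
tcp_pos: [0.4543, -0.2148, 0.1505]
orientation: [-1.073, 1.403, -1.407]
contact_force: [-0.1, 0.4, 0.3]
grip_width: 0.0598
```

Run:
```python
from h import *
T=grab("top");S=grab("scene");T=grab("top"); st()
move([.459,-.210,.0285],down(np.radians(-15)))
crop(S,"c1.png",170,150,310,290,5)
print(((proj(S,[[.459,-.210,.047],[.4586,-.371,.047]])-[170,150])*5).round())
```

```text
t 15.95 tcp [ 0.4591 -0.2101  0.1505] F [0.2 0.5 0.9] w 60.0 j [-0.36  0.4   0.84  2.08 -0.4   0.83  0.45]
[[-0.258  0.001  0.966]
 [-0.966 -0.002 -0.258]
 [ 0.002 -1.     0.002]]
shift [ -0.3 122.   -0.4] turn [-0.1  0.   0.1]
[[375. 283.]
 [ 71. 419.]]
```

View pics/c1.png

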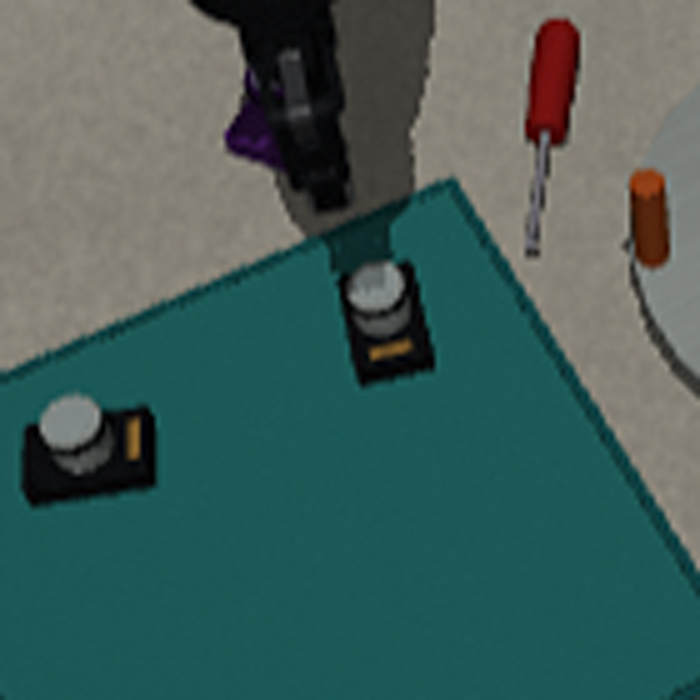

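Modules unmoved: lens predicted at (375,283), seen at (375,287). Descend and grip.

Emit:
drive_tool(series=[[0,40,0,0,0,0,60],[0,85,0,0,0,0,60],[0,112,0,0,0,0,60],[0,121,0,0,0,0,55],[0,121,0,0,0,0,50]])

```text
clock: 16.45
tcp_pos: [0.4598, -0.2091, 0.0287]
orientation: [-1.077, 1.397, -1.399]
contact_force: [-0.2, 0.2, 0.9]
grip_width: 0.0501
```

Run:
```python
from h import *
T=grab("top");T=grab("top"); st()
move([.459,-.210,.0285],down(np.radians(-15)))
```

```text
t 16.55 tcp [ 0.4607 -0.2102  0.0304] F [-0.3  0.  -0.7] w 50.3 j [-0.19  0.59  0.63  2.14 -0.62  0.6   0.63]
[[-0.257  0.003  0.966]
 [-0.966 -0.003 -0.257]
 [ 0.002 -1.     0.003]]
shift [ 0.2  1.9 -1.7] turn [-0.2  0.1  0.1]
```

Emit:
drive_tool(series=[[0,2,-2,0,0,0,40],[0,2,-2,0,0,0,20],[0,2,-2,0,0,0,20],[0,2,-2,0,0,0,20]])

```text
clock: 16.95
tcp_pos: [0.4596, -0.2096, 0.0298]
orientation: [-1.072, 1.393, -1.402]
contact_force: [-0.1, 2.2, 8.7]
grip_width: 0.0278
```

Emit:
drive_tool(series=[[0,-20,0,0,0,0,20],[0,-60,0,0,0,0,20],[0,-110,0,0,0,0,20],[0,-142,0,0,0,0,20],[0,-142,0,0,0,0,20]])

```text
clock: 17.45
tcp_pos: [0.4615, -0.2105, 0.1762]
orientation: [-1.065, 1.387, -1.406]
contact_force: [0.1, -0.2, -1.8]
grip_width: 0.028
```

Run:
```python
from h import *
T=grab("top");S=grab("scene");T=grab("top"); st()
move([.6,-.10,.17],down(FY))
crop(S,"c2.png",170,150,310,290,5)
```

```text
t 17.6 tcp [ 0.4585 -0.2086  0.1714] F [-0.4  0.5 -1.8] w 27.9 j [-0.4   0.36  0.88  2.06 -0.37  0.87  0.42]
[[-0.256  0.005  0.967]
 [-0.967 -0.001 -0.256]
 [-0.    -1.     0.005]]
shift [-141.2    1.9  108.9] turn [ -0.3 -21.8   0. ]
```

View pics/c2.png

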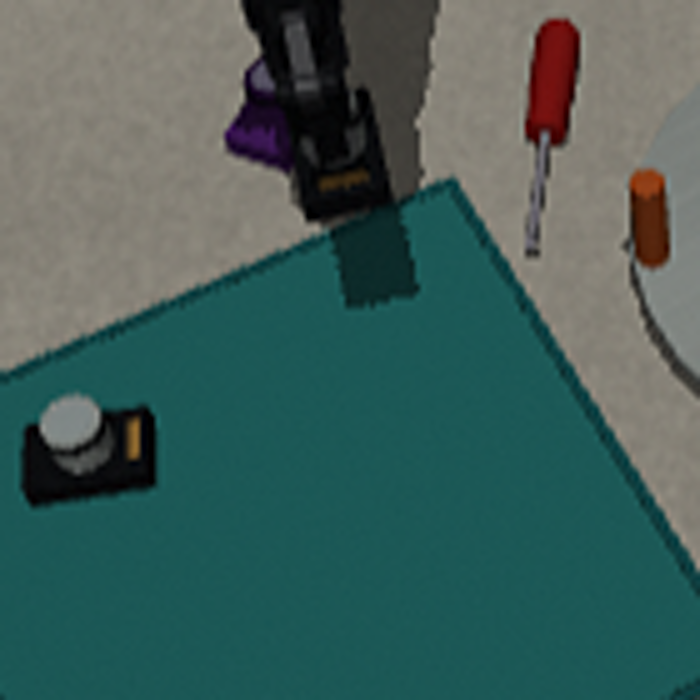

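Emit:
drive_tool(series=[[-141,2,109,0,-8,0,20],[-141,2,109,0,-16,0,20],[-141,2,109,0,-21.8,0,20],[-141,2,109,0,-21.8,0,20],[-141,2,109,0,-21.8,0,20]])

```text
clock: 18.1
tcp_pos: [0.6024, -0.0953, 0.1672]
orientation: [-1.265, 1.112, -1.115]
contact_force: [-0.8, -0.3, -1.0]
grip_width: 0.0278
```

Run:
```python
from h import *
T=grab("top");T=grab("top"); st()
move(np.r_[bay(1),.11],down(FY))
```

```text
t 18.2 tcp [ 0.5989 -0.1     0.1678] F [-0.7 -0.2 -0.7] w 28.0 j [-0.45  0.51  0.7   1.82 -0.4   0.95  0.55]
[[ 0.121  0.001  0.993]
 [-0.993 -0.002  0.121]
 [ 0.002 -1.     0.001]]
shift [-133.2   57.6   12.2] turn [-0.  -0.   0.1]
```

Emit:
drive_tool(series=[[-133,0,12,0,0,0,20],[-133,0,12,0,0,0,20],[-133,0,12,0,0,0,20],[-133,30,12,0,0,0,20],[-133,70,12,0,0,0,20]])

```text
clock: 18.7
tcp_pos: [0.595, 0.0337, 0.0977]
orientation: [-1.263, 1.116, -1.121]
contact_force: [1.5, 0.1, -2.2]
grip_width: 0.0279
```

Run:
```python
from h import *
T=grab("top");T=grab("top"); st()
move(np.r_[bay(1),.064],down(FY))
```

```text
t 18.8 tcp [0.5895 0.0321 0.0928] F [-1.  -0.7 -1.6] w 27.8 j [-0.63  0.59  0.63  1.9  -0.47  0.81  0.38]
[[ 0.12  -0.01   0.993]
 [-0.993 -0.004  0.12 ]
 [ 0.002 -1.    -0.01 ]]
shift [-0.9 28.7  5.8] turn [ 0.6 -0.1  0.1]
```

Emit:
drive_tool(series=[[-1,3,5.5,0.6,0,0,20],[-1,10,5.5,0.6,0,0,20],[-1,16,5.5,0.6,0,0,20],[-1,16,5.5,0.6,0,0,20]])

```text
clock: 19.2
tcp_pos: [0.5946, 0.0335, 0.0767]
orientation: [-1.265, 1.119, -1.122]
contact_force: [-1.0, 0.2, -1.4]
grip_width: 0.0282
```

Run:
```python
from h import *
T=grab("top");T=grab("top"); st()
move(np.r_[bay(1),.0615],down(FY))
```

```text
t 19.3 tcp [0.595  0.0336 0.0772] F [ 0.2  0.2 -0.8] w 27.6 j [-0.61  0.61  0.61  1.9  -0.49  0.78  0.39]
[[ 0.12   0.001  0.993]
 [-0.993 -0.002  0.12 ]
 [ 0.002 -1.     0.001]]
shift [-0.  15.7 -0.1] turn [-0.1 -0.1  0.1]
```

Emit:
drive_tool(series=[[0,8,0,0,0,0,20],[0,13,0,0,0,0,20],[0,16,0,0,0,0,20],[0,16,0,0,0,0,20]])

```text
clock: 19.7
tcp_pos: [0.5949, 0.0335, 0.061]
orientation: [-1.264, 1.119, -1.122]
contact_force: [-0.1, 0.2, -1.4]
grip_width: 0.0277
```

Emit:
drive_tool(series=[[0,0,0,0,0,0,35],[0,-1,0,0,0,0,48],[0,-1,0,0,0,0,52],[0,-20,0,0,0,0,52],[0,-65,0,0,0,0,52]])

```text
clock: 20.2
tcp_pos: [0.5922, 0.0339, 0.1237]
orientation: [-1.27, 1.123, -1.12]
contact_force: [0.5, 0.2, -0.5]
grip_width: 0.0519
```

Emit:
drive_tool(series=[[0,-40,0,0,0,0,60],[50,-50,0,0,0,0,60],[100,-50,0,0,0,0,60],[150,-50,0,0,0,0,60],[170,-50,0,0,0,0,60]])

```text
clock: 20.7
tcp_pos: [0.6124, -0.1411, 0.1752]
orientation: [-1.269, 1.125, -1.127]
contact_force: [-0.3, -1.1, 1.1]
grip_width: 0.0598
```

Run:
```python
from h import *
S=grab("scene")
crop(S,"c3.png",300,120,440,260,5)
T=grab("top"); st()
print(mods(T))
move([.4586,-.371,.15],down(np.radians(70.5)))
```

```text
t 20.8 tcp [ 0.6123 -0.1402  0.1749] F [-0.2 -0.   0.3] w 60.2 j [-0.38  0.55  0.71  1.76 -0.41  0.99  0.6 ]
[[ 0.113 -0.005  0.994]
 [-0.994 -0.006  0.113]
 [ 0.005 -1.    -0.005]]
[(array([ 0.4586, -0.3711]), np.float64(70.8), np.float64(0.0236))]
shift [ 211.8   27.  -178.6] turn [  0.5 -64.    0.1]
```

View pics/c3.png

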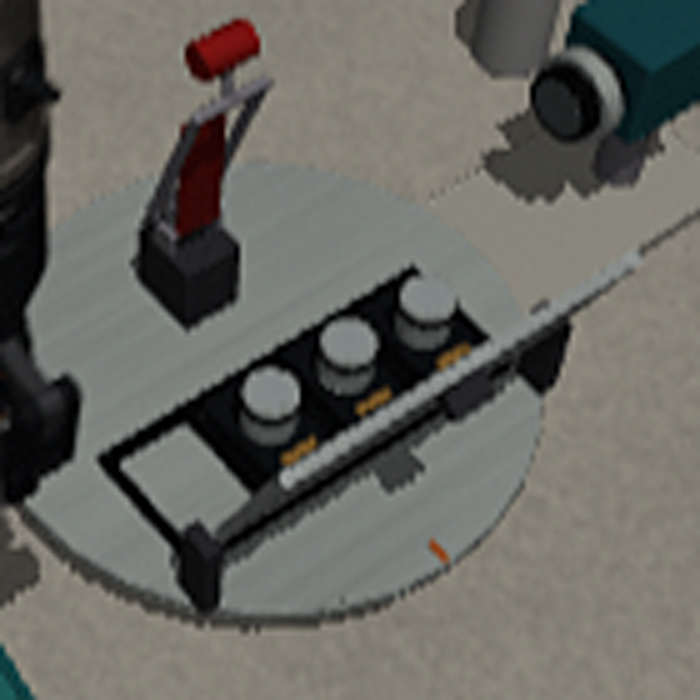

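Emit:
drive_tool(series=[[212,27,-179,0,-8,0,60],[212,27,-179,0,-16,0,60],[212,27,-179,0,-24,0,60],[212,27,-179,0,-32,0,60],[212,27,-179,0,-40,0,60]])

```text
clock: 21.3
tcp_pos: [0.4761, -0.3433, 0.1528]
orientation: [-1.496, 0.59, -0.587]
contact_force: [0.9, -0.7, 0.1]
grip_width: 0.0599
```

Run:
```python
from h import *
st()
move([.4586,-.371,.15],down(np.radians(70.5)))
```

```text
t 21.3 tcp [ 0.4761 -0.3433  0.1528] F [ 0.9 -0.7  0.1] w 59.9 j [ 0.1   0.46  0.54  1.87 -0.29  0.88  1.61]
[[ 0.731 -0.004  0.683]
 [-0.683 -0.005  0.731]
 [ 0.001 -1.    -0.007]]
shift [  6.1   3.  -32.2] turn [  0.4 -23.6  -0. ]
```

Emit:
drive_tool(series=[[6,3,-32,0,-8,0,60],[6,3,-32,0,-16,0,60],[6,3,-32,0,-23.5,0,60],[6,3,-32,0,-23.5,0,60]])

```text
clock: 21.7
tcp_pos: [0.459, -0.3701, 0.15]
orientation: [-1.56, 0.269, -0.265]
contact_force: [-0.6, 0.7, 0.1]
grip_width: 0.0602
```

Run:
```python
from h import *
T=grab("top"); S=grab("scene");T=grab("top"); st()
move([.4586,-.371,.030],down(np.radians(70.5)))
crop(S,"c4.png",140,170,260,290,4)
crop(S,"c5.png",300,120,440,260,5)
print(((proj(S,[[.4586,-.371,.047]])-[140,170])*4).round())
```

```text
t 21.85 tcp [ 0.4592 -0.3699  0.1499] F [-0.  -0.3 -0.4] w 60.1 j [ 0.23  0.45  0.44  1.86 -0.24  0.87  2.01]
[[ 0.942 -0.004  0.337]
 [-0.337 -0.005  0.942]
 [-0.002 -1.    -0.006]]
shift [ 1.000e-01  1.199e+02 -4.000e-01] turn [ 0.4 -0.2 -0.1]
[[177. 255.]]
```

View pics/c4.png

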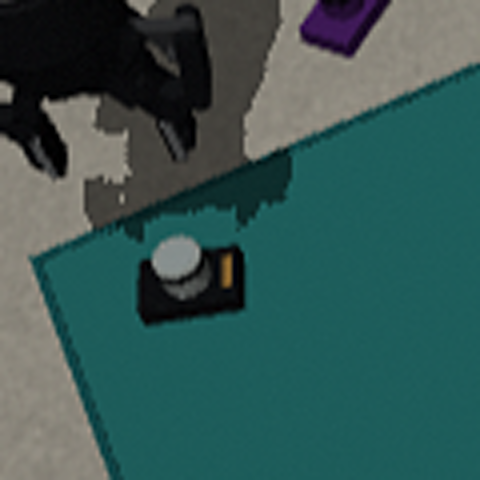

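View pics/c5.png

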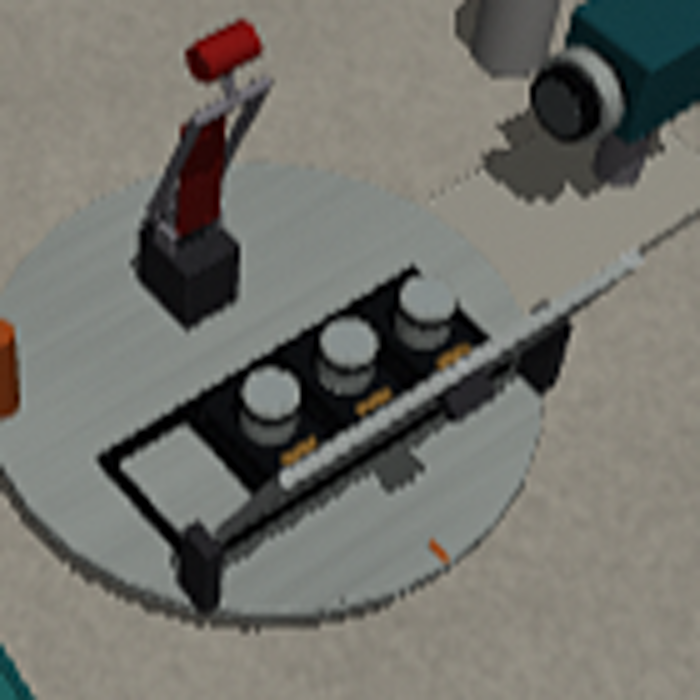

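Emit:
drive_tool(series=[[0,40,0,0,0,0,60],[0,85,0,0,0,0,60],[0,112,0,0,0,0,60],[0,119,0,0,0,0,55],[0,119,0,0,0,0,50]])

```text
clock: 22.35
tcp_pos: [0.4585, -0.3701, 0.0303]
orientation: [-1.559, 0.274, -0.266]
contact_force: [-0.5, -0.7, 0.2]
grip_width: 0.05
```

Run:
```python
from h import *
T=grab("top");T=grab("top"); st()
move([.4586,-.371,.029],down(np.radians(70.5)))
```

```text
t 22.45 tcp [ 0.4597 -0.3712  0.0324] F [ 0.6 -0.7  0.3] w 49.9 j [ 0.3   0.62  0.36  1.92 -0.33  0.65  2.09]
[[ 0.941 -0.002  0.337]
 [-0.337 -0.007  0.941]
 [-0.    -1.    -0.007]]
shift [-1.1  3.4 -0.1] turn [ 0.4 -0.2 -0. ]
```

Emit:
drive_tool(series=[[-1,3,0,0,0,0,40],[-1,3,0,0,0,0,20],[-1,3,0,0,0,0,20],[-1,3,0,0,0,0,20]])

```text
clock: 22.85
tcp_pos: [0.4596, -0.3714, 0.031]
orientation: [-1.561, 0.269, -0.271]
contact_force: [-0.9, 1.4, 6.7]
grip_width: 0.0278
```

Emit:
drive_tool(series=[[0,-20,0,0,0,0,20],[0,-60,0,0,0,0,20],[0,-110,0,0,0,0,20],[0,-142,0,0,0,0,20],[0,-142,0,0,0,0,20]])

```text
clock: 23.35
tcp_pos: [0.4621, -0.3726, 0.1787]
orientation: [-1.564, 0.262, -0.279]
contact_force: [0.2, -0.5, -0.9]
grip_width: 0.0275
```

Run:
```python
from h import *
T=grab("top");T=grab("top"); st()
move([.605,-.15,.17],down(FY))
```

```text
t 23.45 tcp [ 0.4599 -0.3703  0.1739] F [ 0.2  0.7 -1.5] w 27.7 j [ 0.22  0.42  0.46  1.85 -0.23  0.91  2.  ]
[[ 0.941  0.002  0.337]
 [-0.337 -0.008  0.941]
 [ 0.004 -1.    -0.007]]
shift [ 62.2   2.4 256.4] turn [ 0.2 63.3  0.4]
```

Emit:
drive_tool(series=[[62,2,256,0,8,0,20],[62,2,256,0,16,0,20],[62,2,256,0,24,0,20],[62,2,256,0,32,0,20],[62,2,256,0,40,0,20]])

```text
clock: 23.95
tcp_pos: [0.5968, -0.1594, 0.1687]
orientation: [-1.419, 0.815, -0.819]
contact_force: [1.7, -1.1, -1.1]
grip_width: 0.0278
```

Run:
```python
from h import *
T=grab("top");T=grab("top");st()
move(np.r_[bay(0,0,-.03),.17],down(FY))
```

```text
t 24.05 tcp [ 0.6008 -0.151   0.1677] F [-0.4  0.7 -2. ] w 28.0 j [-0.28  0.5   0.58  1.79 -0.33  0.95  0.97]
[[ 0.512  0.     0.859]
 [-0.859 -0.004  0.512]
 [ 0.003 -1.    -0.002]]
shift [-86.6  -2.7  56.3] turn [ 0.1 23.8  0.2]
```

Emit:
drive_tool(series=[[-87,-2,56,0,8,0,20],[-87,-2,56,0,16,0,20],[-87,-2,56,0,23.8,0,20],[-87,-2,56,0,23.8,0,20]])

```text
clock: 24.45
tcp_pos: [0.6035, -0.0432, 0.1669]
orientation: [-1.271, 1.117, -1.115]
contact_force: [0.2, -0.4, -0.7]
grip_width: 0.0279
```

Run:
```python
from h import *
T=grab("top");S=grab("scene");T=grab("top");st()
move(np.r_[bay(0),.10],down(FY))
crop(S,"c6.png",300,120,440,260,5)
```

```text
t 24.6 tcp [ 0.6034 -0.0493  0.1685] F [ 0.3 -1.  -1.3] w 27.6 j [-0.52  0.51  0.68  1.82 -0.38  0.95  0.44]
[[ 0.123 -0.002  0.992]
 [-0.992 -0.005  0.123]
 [ 0.005 -1.    -0.002]]
shift [-31.6  68.3   1.8] turn [0.1 0.1 0.3]
```

View pics/c6.png

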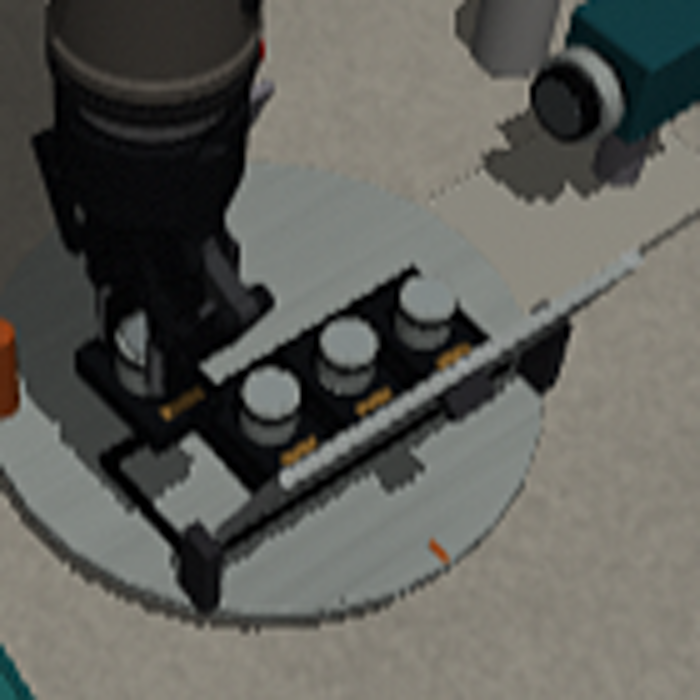

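Emit:
drive_tool(series=[[-32,0,2,0,0,0,20],[-32,35,2,0,0,0,20],[-32,68,2,0,0,0,20],[-32,90,2,0,0,0,20],[-32,90,2,0,0,0,20]])

```text
clock: 25.1
tcp_pos: [0.5985, -0.0199, 0.0754]
orientation: [-1.274, 1.122, -1.119]
contact_force: [-0.0, -0.5, -0.7]
grip_width: 0.0277
```

Run:
```python
from h import *
T=grab("top");T=grab("top");st()
move(np.r_[bay(0),.0625],down(FY))
```

```text
t 25.2 tcp [ 0.6013 -0.0198  0.0787] F [-0.2 -1.  -1.2] w 27.7 j [-0.51  0.62  0.6   1.89 -0.47  0.79  0.46]
[[ 0.121 -0.002  0.993]
 [-0.993 -0.006  0.121]
 [ 0.005 -1.    -0.003]]
shift [-1.8 16.2  0.1] turn [ 0.1 -0.   0.3]
```

Emit:
drive_tool(series=[[-1.8,8,0,0,0,0,20],[-1.8,13,0,0,0,0,20],[-1.8,16.5,0,0,0,0,20],[-1.8,16.5,0,0,0,0,20]])

```text
clock: 25.6
tcp_pos: [0.6012, -0.018, 0.0622]
orientation: [-1.27, 1.118, -1.122]
contact_force: [-0.6, 0.1, -0.8]
grip_width: 0.0277
```

Emit:
drive_tool(series=[[0,0,0,0,0,0,35],[0,-1,0,0,0,0,48],[0,-1,0,0,0,0,52],[0,-20,0,0,0,0,52],[0,-65,0,0,0,0,52]])

```text
clock: 26.1
tcp_pos: [0.5987, -0.0172, 0.125]
orientation: [-1.275, 1.122, -1.119]
contact_force: [1.5, -0.3, 0.2]
grip_width: 0.052
```

Emit:
drive_tool(series=[[0,-40,0,0,0,0,60],[50,-80,0,0,0,0,60],[100,-80,0,0,0,0,60],[150,-80,0,0,0,0,60],[170,-80,0,0,0,0,60]])

```text
clock: 26.6
tcp_pos: [0.6199, -0.19, 0.2074]
orientation: [-1.274, 1.122, -1.124]
contact_force: [-0.2, -0.2, 0.2]
grip_width: 0.06
```

Run:
```python
from h import *
S=grab("scene")
crop(S,"c7.png",290,110,450,260,5)
T=grab("top"); crop(T,"c8.png",220,100,380,260,4);st()
print(((proj(S,[np.r_[bay(i),.078] for i in range(4)])-[290,110])*5).round())
print(((proj(T,[np.r_[bay(i),.078] for i in range(4)])-[220,100])*4).round())
```

```text
t 26.7 tcp [ 0.619  -0.1924  0.207 ] F [0.1 0.2 0.1] w 60.1 j [-0.29  0.54  0.71  1.68 -0.38  1.07  0.64]
[[ 0.114 -0.007  0.993]
 [-0.993 -0.01   0.114]
 [ 0.009 -1.    -0.008]]
[[241. 490.]
 [322. 438.]
 [400. 388.]
 [476. 340.]]
[[410. 264.]
 [319. 274.]
 [229. 283.]
 [138. 292.]]
```

View pics/c7.png

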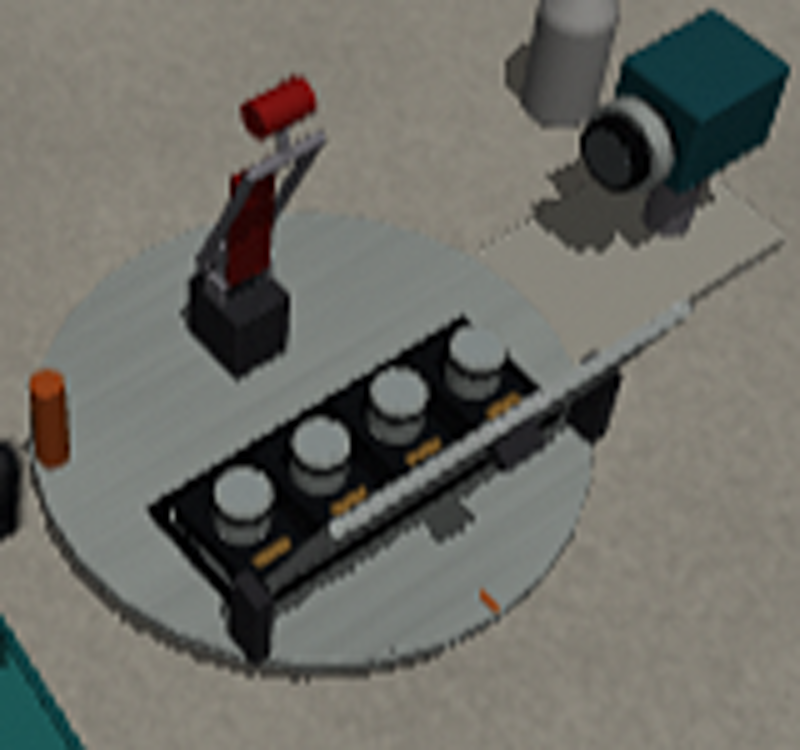

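View pics/c8.png

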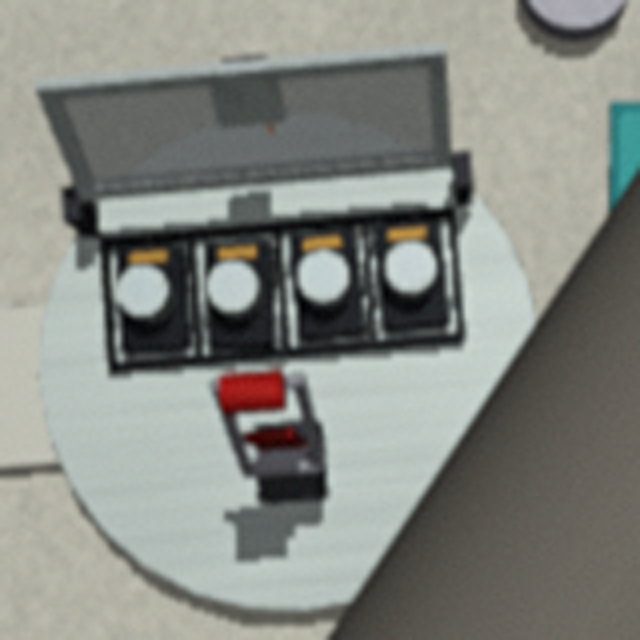

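```bash
cat >> h.py <<'E'
def todisc(P,a=0):
    P=np.asarray(P,float); c,s=np.cos(FY+a),np.sin(FY+a); d=P[:2]-AX
    return np.array([c*d[0]+s*d[1],-s*d[0]+c*d[1],P[2]-.034])*1000
def frdisc(D,a=0):
    c,s=np.cos(FY+a),np.sin(FY+a); x,y,z=np.array(D)/1000
    return np.r_[AX+[c*x-s*y,s*x+c*y],z+.034]
E
python3 - <<'E'
from h import *
T=grab("top");S=grab("scene")
for n,a,b in(("roller",(283,198),(345.8,131.4)),("lidR",(220+445/4,100+57/4),(290+338/5,110+527/5)),("lidL",(220+42/4,100+93/4),(290+685/5,110+310/5))):
    P,e=tri(T,a,S,b); print(n,todisc(P).round(1),round(e,4))
print("red",blobs(T,(0,150,60),(4,255,255),20),blobs(S,(0,150,60),(4,255,255),20))
for y in(60,-60):
  print("behind",frdisc([165,y,120]).round(3),frdisc([165,y,200]).round(3))
st();move(frdisc([175,-60,200]),down(FY))
E
```

```text
roller [-39.8   2.1 193.4] 0.0017
lidR [ 129.7 -104.1  140.8] 0.0065
lidL [133.6 104.6 136.4] 0.0043
red [(array([282.4, 197.5]), 131, array([275, 193,  16,  10], dtype=int32))] [(array([346.4, 130.4]), 91, array([340, 125,  13,  12], dtype=int32))]
behind [0.708 0.134 0.154] [0.708 0.134 0.234]
behind [0.723 0.015 0.154] [0.723 0.015 0.234]
t 26.8 tcp [ 0.6198 -0.1861  0.2059] F [0.1 0.7 0.1] w 60.0 j [-0.3   0.54  0.7   1.68 -0.38  1.07  0.64]
[[ 0.12  -0.009  0.993]
 [-0.993 -0.006  0.12 ]
 [ 0.005 -1.    -0.009]]
shift [-187.2  -30.4  136.4] turn [ 0.5 -0.1  0.3]
```

Run:
```python
from h import *
st();move(frdisc([175,-75,205]),down(FY))
```

```text
t 26.8 tcp [ 0.6198 -0.1861  0.2059] F [0.1 0.7 0.1] w 60.0 j [-0.3   0.54  0.7   1.68 -0.38  1.07  0.64]
[[ 0.12  -0.009  0.993]
 [-0.993 -0.006  0.12 ]
 [ 0.005 -1.    -0.009]]
shift [-172.2  -35.3  136.3] turn [ 0.5 -0.1  0.3]
```

Emit:
drive_tool(series=[[0,-35,50,0,0,0,20],[0,-35,100,0,0,0,0],[0,-35,136,0,0,0,0],[-50,-35,138,0,0,0,0],[-100,-35,138,0,0,0,0]])

```text
clock: 27.3
tcp_pos: [0.7459, -0.0679, 0.2369]
orientation: [-1.277, 1.125, -1.119]
contact_force: [0.4, 1.0, 0.7]
grip_width: 0.0001
```

Run:
```python
from h import *
T=grab("top");T=grab("top")
st();move(frdisc([172,-75,120]),down(FY))
```

```text
t 27.4 tcp [ 0.7462 -0.0556  0.237 ] F [-0.2  0.9 -0.1] w 0.3 j [-0.4   0.69  0.67  1.37 -0.43  1.25  0.44]
[[ 0.135 -0.011  0.991]
 [-0.991  0.001  0.135]
 [-0.003 -1.    -0.01 ]]
shift [-57.8  83.3  -5.7] turn [ 0.6  0.8 -0.1]
```

Emit:
drive_tool(series=[[-50,0,-2,0,0.8,0,0],[-58,20,-2,0,0.8,0,0],[-58,60,-4,0,0.8,0,0],[-58,83,-5,0,0.8,0,0],[-58,83,-5,0,0.8,0,0]])

```text
clock: 27.9
tcp_pos: [0.7295, 0.0047, 0.15]
orientation: [-1.276, 1.131, -1.105]
contact_force: [-0.7, 0.5, 0.1]
grip_width: -0.0
```

```bash
cat >> h.py <<'E'
def lidpath(ths,y=-75,rr=85,hx=14.5):
    o=r.get_obs();R0=R.from_rotvec(o["orientation"]);print("disc tcp",todisc(o["tcp_pos"]).round(1))
    w=(R0.inv()*R.from_matrix(down(FY))).as_rotvec(degrees=True);print("turn",w.round(1))
    for t in ths:
        a=np.radians(t);c,s=np.cos(a),np.sin(a)
        p=frdisc([95-rr*c+3*s+hx,y,53+rr*s+3*c]); print(t,(R0.inv().apply(p-o["tcp_pos"])*1000).round(0))
E
python3 - <<'E'
from h import *
S=grab("scene");T=grab("top");crop(S,"d1.png",290,80,450,230,5)
st();lidpath([108,99,90,80,70,60])
E
```

```text
t 28.0 tcp [0.7326 0.0026 0.1547] F [-0.1 -0.9 -0.4] w 0.2 j [-0.48  0.73  0.64  1.49 -0.47  1.09  0.39]
[[ 0.123 -0.011  0.992]
 [-0.992  0.002  0.123]
 [-0.003 -1.    -0.01 ]]
disc tcp [172.9 -73.5 120.7]
turn [ 0.6  0.1 -0.2]
108 [  1. -12. -34.]
99 [  1. -15. -47.]
90 [  1. -17. -61.]
80 [  1. -16. -75.]
70 [  1. -12. -90.]
60 [   1.   -6. -103.]
```

View pics/d1.png

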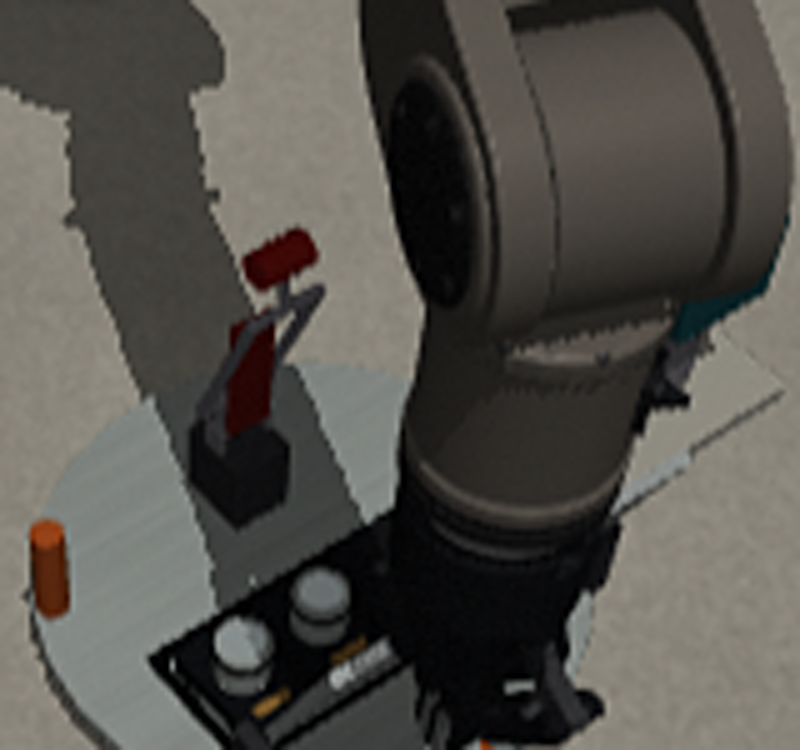

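Emit:
drive_tool(series=[[1,-12,-20,0,0,0,0],[1,-12,-34,0,0,0,0],[1,-15,-47,0,0,0,0],[1,-17,-61,0,0,0,0],[1,-16,-75,0,0,0,0]])

```text
clock: 28.5
tcp_pos: [0.6619, -0.0074, 0.1763]
orientation: [-1.264, 1.119, -1.115]
contact_force: [2.6, 0.6, 3.4]
grip_width: 0.0002
```

Run:
```python
from h import *
S=grab("scene");T=grab("top");crop(S,"d2.png",290,80,450,230,5)
st();lidpath([80,70,60,50,40,30,20])
```

```text
t 28.6 tcp [ 0.6594 -0.0079  0.1748] F [ 0.3 -0.7  0.1] w 0.0 j [-0.54  0.59  0.68  1.68 -0.42  1.03  0.4 ]
[[ 0.122 -0.006  0.992]
 [-0.992  0.003  0.122]
 [-0.004 -1.    -0.005]]
disc tcp [ 99.  -75.  140.8]
turn [ 0.3  0.  -0.2]
80 [-0.  4. -1.]
70 [ -0.   7. -16.]
60 [ -0.  13. -29.]
50 [  0.  21. -42.]
40 [  0.  31. -53.]
30 [  0.  43. -61.]
20 [  0.  56. -68.]
```

View pics/d2.png

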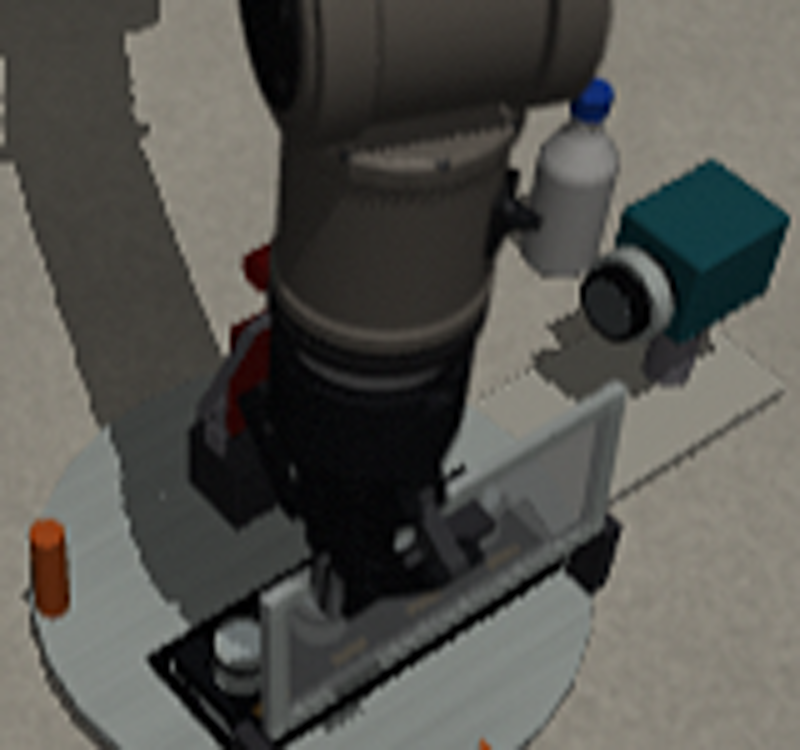

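Lid is at about 80°, following. Continue.

Emit:
drive_tool(series=[[0,7,-14,0,0,0,0],[0,13,-28,0,0,0,0],[0,21,-42,0,0,0,0],[0,31,-53,0,0,0,0],[0,43,-61,0,0,0,0]])

```text
clock: 29.1
tcp_pos: [0.6, -0.0153, 0.1336]
orientation: [-1.264, 1.122, -1.115]
contact_force: [0.6, 0.9, 3.1]
grip_width: -0.0002
```

Run:
```python
from h import *
S=grab("scene");T=grab("top");crop(S,"d3.png",290,80,450,230,5)
st();lidpath([30,20,12,5,0,-2])
```

```text
t 29.2 tcp [ 0.5982 -0.0153  0.132 ] F [ 0.4  0.8 -0.1] w 0.3 j [-0.56  0.55  0.66  1.86 -0.43  0.89  0.43]
[[ 0.122 -0.007  0.993]
 [-0.993  0.003  0.122]
 [-0.004 -1.    -0.006]]
disc tcp [ 37.3 -74.9  98. ]
turn [ 0.4  0.  -0.2]
30 [ 0. -0.  0.]
20 [ 0. 13. -7.]
12 [  0.  24. -10.]
5 [  0.  35. -12.]
0 [  0.  42. -13.]
-2 [  0.  45. -13.]
```

View pics/d3.png

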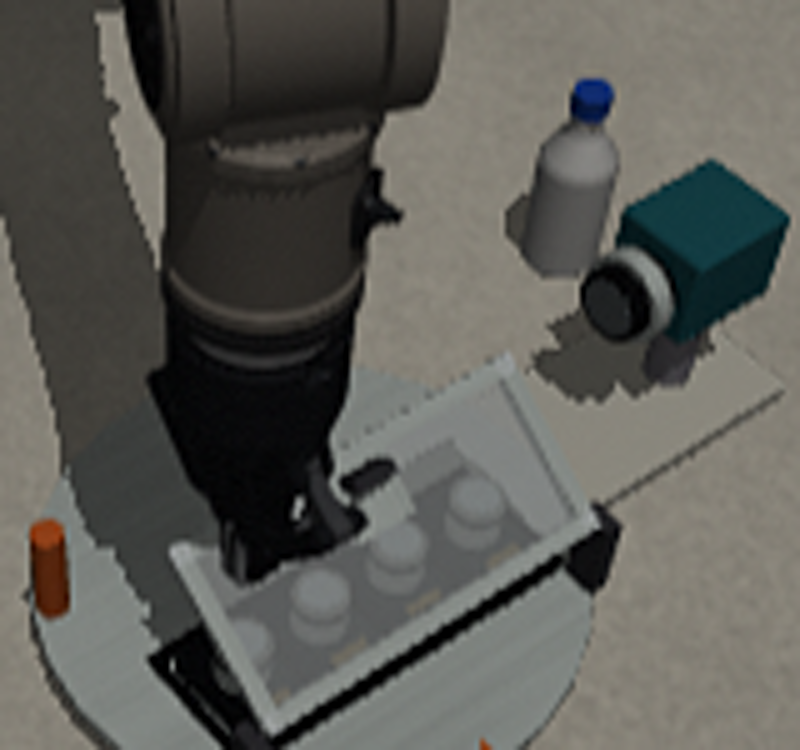

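Emit:
drive_tool(series=[[0,13,-7,0,0,0,0],[0,24,-10,0,0,0,0],[0,35,-12,0,0,0,0],[0,42,-13,0,0,0,0],[0,44,-13,0,0,0,0]])

```text
clock: 29.7
tcp_pos: [0.5861, -0.0165, 0.0897]
orientation: [-1.265, 1.125, -1.112]
contact_force: [-8.2, 3.0, 33.5]
grip_width: -0.0001
```

Run:
```python
from h import *
st();lidpath([0])
```

```text
t 29.7 tcp [ 0.5861 -0.0165  0.0897] F [-8.2  3.  33.5] w -0.1 j [-0.54  0.58  0.63  1.92 -0.48  0.8   0.47]
[[ 0.122 -0.006  0.993]
 [-0.993  0.005  0.122]
 [-0.006 -1.    -0.005]]
disc tcp [ 25.2 -74.7  55.7]
turn [ 0.3  0.  -0.3]
0 [ 0. -0. -1.]
```

Emit:
drive_tool(series=[[0,-10,0,0,0,0,0],[0,-50,0,0,0,0,0],[50,-80,0,0,0,0,0],[100,-100,0,0,0,0,0],[150,-110,0,0,0,0,0]])

```text
clock: 30.2
tcp_pos: [0.6047, -0.1543, 0.1978]
orientation: [-1.264, 1.122, -1.112]
contact_force: [1.1, -0.6, -0.5]
grip_width: -0.0003
```

Run:
```python
from h import *
S=grab("scene");T=grab("top");crop(S,"d4.png",290,80,450,230,5);crop(T,"d5.png",220,100,380,260,4)
st()
print("red",blobs(T,(0,150,60),(4,255,255),20),blobs(S,(0,150,60),(4,255,255),20))
```

```text
t 30.3 tcp [ 0.6035 -0.1632  0.1988] F [-0.6 -0.5 -0.2] w -0.0 j [-0.35  0.51  0.72  1.75 -0.39  1.03  0.62]
[[ 0.111 -0.001  0.994]
 [-0.994 -0.001  0.111]
 [ 0.001 -1.    -0.002]]
red [(array([282.4, 196. ]), 143, array([275, 191,  16,  11], dtype=int32))] [(array([347. , 131.2]), 94, array([340, 126,  14,  12], dtype=int32))]
```

View pics/d4.png

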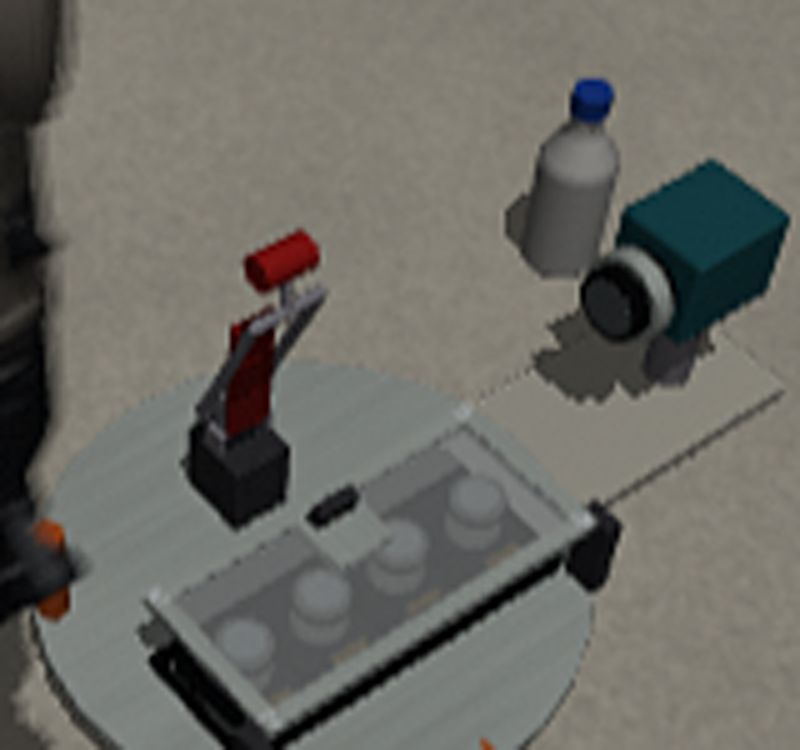

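View pics/d5.png

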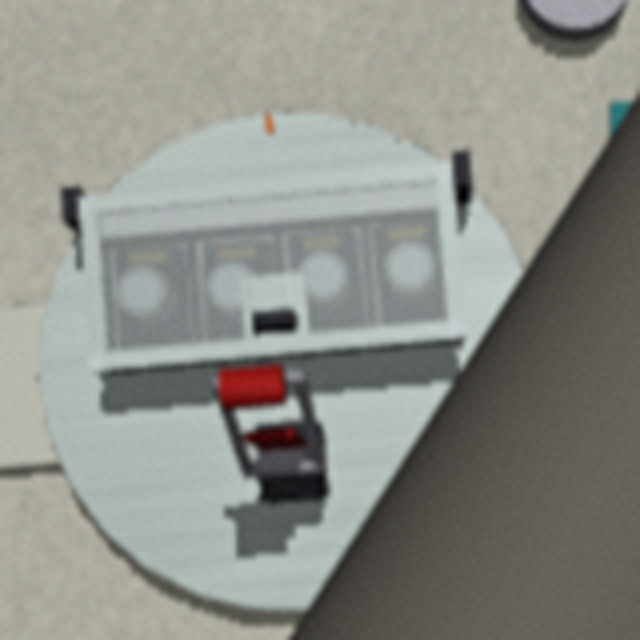

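Run:
```python
from h import *
S=grab("scene");T=grab("top")
for t in(1.2,1.4,1.57,1.75):
    u=np.array([-np.cos(t),np.sin(t)]);n=np.array([np.sin(t),np.cos(t)])
    tip=np.array([-65,60])+82*u+10*n
    P=[frdisc([tip[0],y,tip[1]]) for y in(-13,0,13)]
    print(t,tip.round(0),((proj(S,P)-[290,80])*5).round().tolist(),((proj(T,P)-[220,100])*4).round().tolist())
crop(S,"d6.png",320,115,370,190,8);crop(T,"d7.png",265,180,310,230,10)
P,e=tri(T,(282.4,196),S,(347,131.2));print(todisc(P),e)
```

```text
1.2 [-85. 140.] [[191.0, 297.0], [211.0, 286.0], [232.0, 275.0]] [[301.0, 489.0], [276.0, 491.0], [250.0, 494.0]]
1.4 [-69. 143.] [[211.0, 313.0], [232.0, 301.0], [252.0, 290.0]] [[298.0, 456.0], [272.0, 459.0], [246.0, 461.0]]
1.57 [-55. 142.] [[229.0, 330.0], [250.0, 318.0], [270.0, 307.0]] [[295.0, 428.0], [270.0, 431.0], [244.0, 434.0]]
1.75 [-41. 139.] [[247.0, 352.0], [268.0, 340.0], [289.0, 328.0]] [[293.0, 400.0], [268.0, 403.0], [242.0, 406.0]]
[-36.27535756   2.5842038  196.50496266] 0.001743308542517318
```

View pics/d6.png

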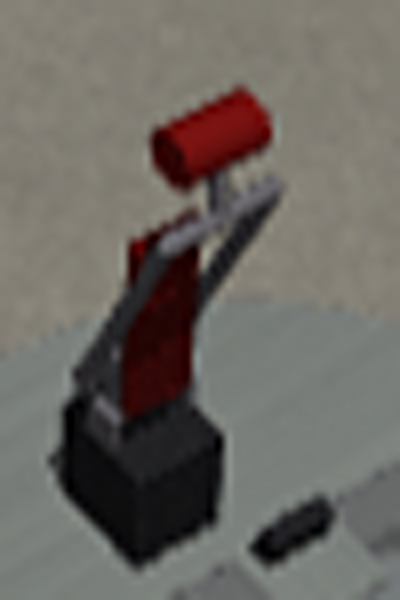

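View pics/d7.png

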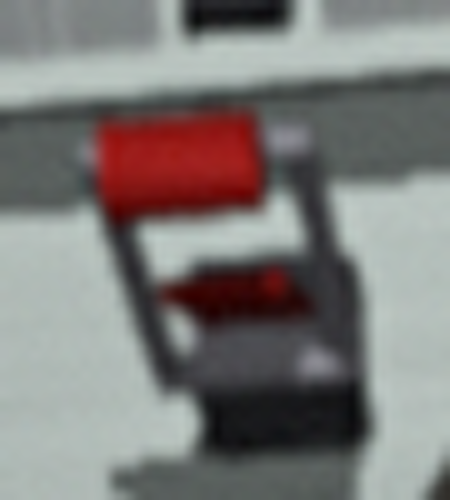

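Run:
```python
from h import *
T=grab("top")
st();move(frdisc([-85,-120,190]),down(FY));move(frdisc([-85,2,190]),down(FY))
print(frdisc([-85,2,190]))
```

```text
t 30.45 tcp [ 0.6034 -0.1532  0.1954] F [-0.1  0.9 -1.4] w 0.0 j [-0.36  0.51  0.71  1.75 -0.39  1.03  0.62]
[[ 0.121 -0.007  0.993]
 [-0.993  0.005  0.121]
 [-0.006 -1.    -0.006]]
shift [ -92.6  -27.4 -110.9] turn [ 0.3 -0.  -0.4]
shift [-214.6  -26.6 -110.9] turn [ 0.3 -0.  -0.4]
[0.46738839 0.04614084 0.224     ]
```

Emit:
drive_tool(series=[[0,-20,-50,0,0,0,0],[-30,-27,-90,0,0,0,0],[-70,-27,-111,0,0,0,0],[-115,-27,-111,0,0,0,0],[-155,-27,-111,0,0,0,0]])

```text
clock: 30.95
tcp_pos: [0.4729, -0.0093, 0.2236]
orientation: [-1.265, 1.126, -1.108]
contact_force: [0.2, 0.7, 0.4]
grip_width: 0.0
```

Run:
```python
from h import *
S=grab("scene");T=grab("top");crop(S,"e1.png",290,80,450,230,5)
st();move(frdisc([-85,2,190]),down(FY))
```

```text
t 31.05 tcp [ 0.4734 -0.0051  0.2233] F [1.2 0.  0.1] w 0.2 j [-0.78  0.18  0.76  2.06 -0.16  0.96  0.2 ]
[[ 0.134 -0.009  0.991]
 [-0.991  0.008  0.134]
 [-0.009 -1.    -0.008]]
shift [-51.6  -0.2   0.9] turn [ 0.4  0.7 -0.5]
```

View pics/e1.png

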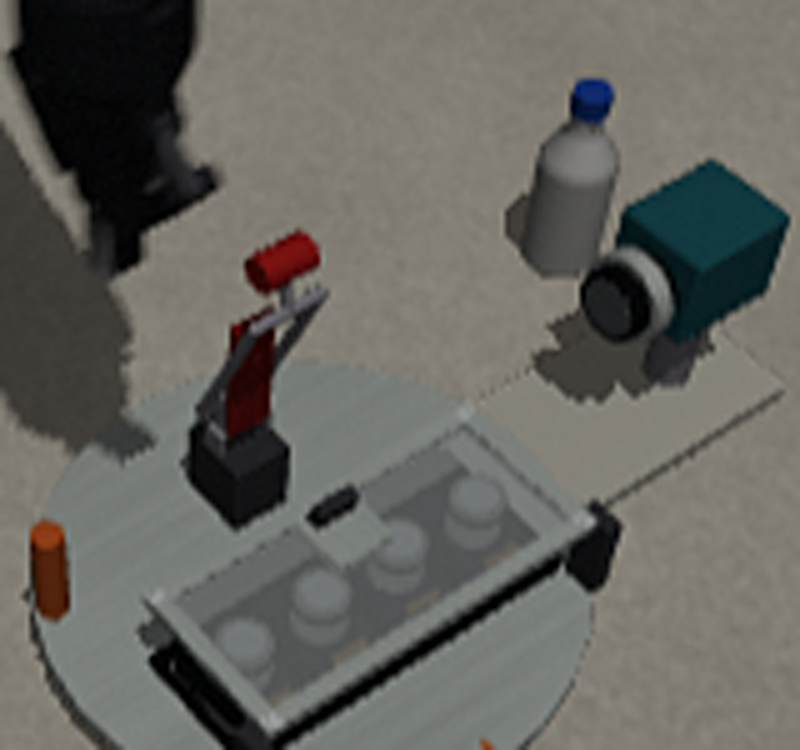

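Emit:
drive_tool(series=[[-40,0,0,0,0.7,0,0],[-52,0,1,0,0.7,0,0],[-52,0,15,0,0.7,0,0],[-52,0,30,0,0.7,0,0],[-52,0,45,0,0.7,0,0]])

```text
clock: 31.55
tcp_pos: [0.5111, 0.0536, 0.223]
orientation: [-1.266, 1.128, -1.106]
contact_force: [0.9, -0.6, 0.4]
grip_width: 0.0002
```

Run:
```python
from h import *
S=grab("scene");T=grab("top");crop(S,"e2.png",290,80,450,230,5)
o=st();print(todisc(o["tcp_pos"]))
```

```text
t 31.65 tcp [0.5122 0.0534 0.2231] F [ 0.4 -0.2 -0.2] w 0.3 j [-0.82  0.27  0.73  1.97 -0.22  0.98  0.14]
[[ 0.124 -0.009  0.992]
 [-0.992  0.007  0.124]
 [-0.008 -1.    -0.008]]
[-39.6533113    3.77051486 189.06405958]
```

View pics/e2.png

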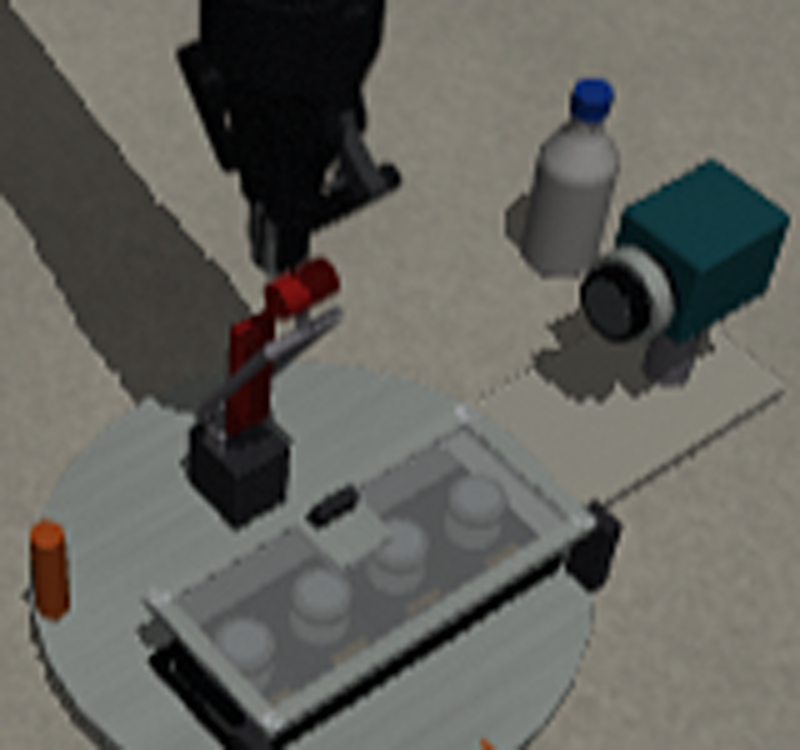

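Emit:
drive_tool(series=[[0,2,12,0,0,0,0],[0,8,24,0,0,0,0],[0,18,34,0,0,0,0],[0,30,40,0,0,0,0],[0,30,40,0,0,0,0]])

```text
clock: 32.15
tcp_pos: [0.5504, 0.0588, 0.1908]
orientation: [-1.269, 1.128, -1.107]
contact_force: [-0.8, -0.7, 0.0]
grip_width: -0.0001
```

Run:
```python
from h import *
S=grab("scene");T=grab("top");crop(S,"e3.png",290,80,450,230,5)
o=st();print(todisc(o["tcp_pos"]))
```

```text
t 32.25 tcp [0.5507 0.0584 0.1923] F [0.2 0.  0. ] w -0.2 j [-0.75  0.39  0.69  1.92 -0.31  0.95  0.21]
[[ 0.124 -0.01   0.992]
 [-0.992  0.006  0.124]
 [-0.008 -1.    -0.009]]
[ -0.7909925    4.0144814  158.34608495]
```

View pics/e3.png

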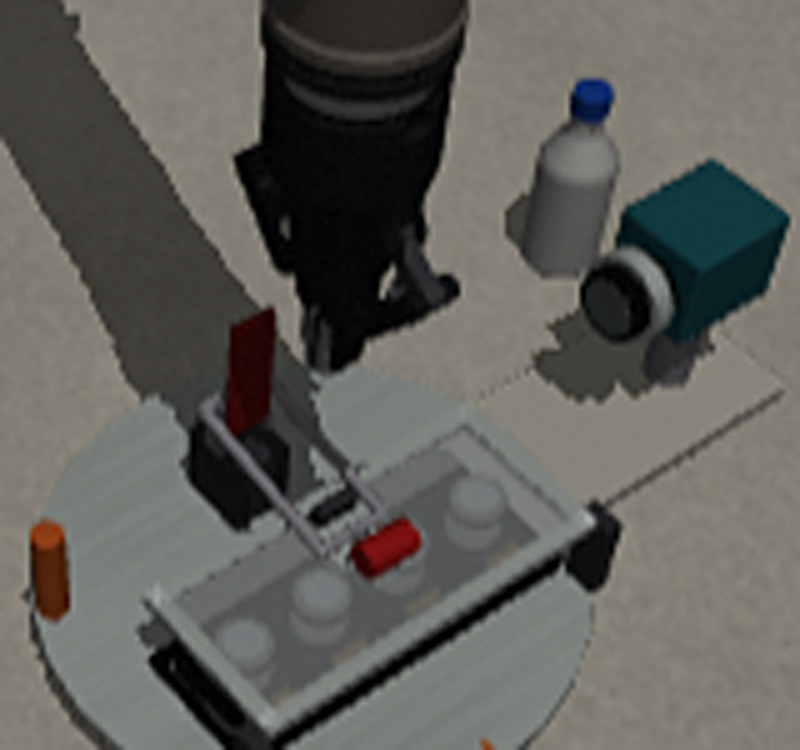

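```bash
cat >> h.py <<'E'
def levpath(ths,y=0,rr=62,hx=14.5,face=10):
    o=r.get_obs();R0=R.from_rotvec(o["orientation"]);print("disc tcp",todisc(o["tcp_pos"]).round(1))
    w=(R0.inv()*R.from_matrix(down(FY))).as_rotvec(degrees=True);print("turn",w.round(1))
    for t in ths:
        a=np.radians(t);c,s=np.cos(a),np.sin(a)
        p=[-65-rr*c+face*s+hx,y,60+rr*s+face*c]; print(t,np.round(p),(R0.inv().apply(frdisc(p)-o["tcp_pos"])*1000).round(0))
E
python3 - <<'E'
from h import *
T=grab("top")
move(frdisc([-25,0,124]),down(FY))
levpath([90,80,70,60,50,40])
E
```

```text
shift [  4.2  34.9 -24.2] turn [ 0.5  0.1 -0.5]
disc tcp [ -0.5   4.  158.8]
turn [ 0.5  0.1 -0.5]
90 [-40.   0. 122.] [  4.  37. -40.]
80 [-51.   0. 123.] [  4.  36. -51.]
70 [-62.   0. 122.] [  4.  38. -61.]
60 [-73.   0. 119.] [  4.  41. -72.]
50 [-83.   0. 114.] [  4.  46. -82.]
40 [-92.   0. 108.] [  4.  52. -91.]
```

Emit:
drive_tool(series=[[4,35,-24,0,0,0,0],[4,37,-38,0,0,0,0],[4,36,-48,0,0,0,0],[4,36,-54,0,0,0,0],[4,38,-61,0,0,0,0]])

```text
clock: 32.8
tcp_pos: [0.492, 0.0474, 0.1567]
orientation: [-1.263, 1.125, -1.109]
contact_force: [1.8, 0.3, 2.2]
grip_width: -0.0001
```

Run:
```python
from h import *
S=grab("scene");T=grab("top");crop(S,"f1.png",290,80,450,230,5)
st();levpath([70,60,50,40,30,20,10,0])
```

```text
t 32.9 tcp [0.4906 0.0473 0.1559] F [0.3 0.3 0.1] w -0.2 j [-0.79  0.33  0.69  2.09 -0.3   0.83  0.21]
[[ 0.124 -0.008  0.992]
 [-0.992  0.008  0.124]
 [-0.009 -1.    -0.007]]
disc tcp [-61.8   0.3 121.9]
turn [ 0.4  0.1 -0.5]
70 [-62.   0. 122.] [ 0.  0. -0.]
60 [-73.   0. 119.] [  0.   3. -11.]
50 [-83.   0. 114.] [  0.   8. -21.]
40 [-92.   0. 108.] [  0.  15. -30.]
30 [-99.   0. 100.] [  0.  22. -37.]
20 [-105.    0.   91.] [  0.  32. -43.]
10 [-110.    0.   81.] [  1.  42. -48.]
0 [-112.    0.   70.] [  1.  52. -50.]
```

View pics/f1.png

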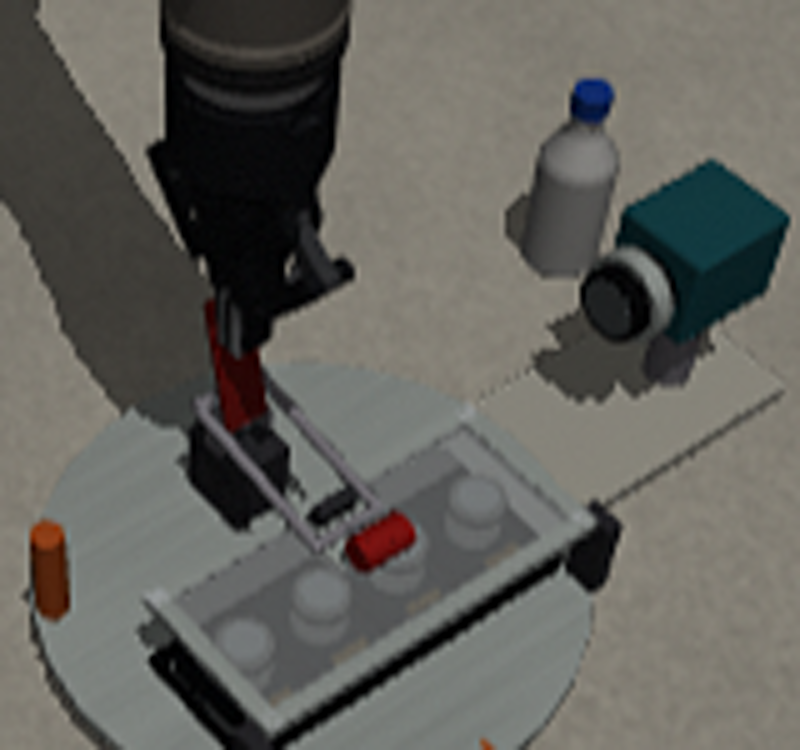

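Lever following at about 70°, bar behind the keeper. Continue down.

Emit:
drive_tool(series=[[0,3,-11,0,0,0,0],[0,8,-21,0,0,0,0],[0,15,-30,0,0,0,0],[0,18,-34,0,0,0,0],[0,22,-37,0,0,0,0]])

```text
clock: 33.4
tcp_pos: [0.4529, 0.0428, 0.1338]
orientation: [-1.266, 1.127, -1.107]
contact_force: [-0.1, -0.5, 3.9]
grip_width: 0.0006
```

Run:
```python
from h import *
S=grab("scene");T=grab("top");crop(S,"f2.png",290,80,450,230,5)
st();levpath([30,20,10,0,-2])
```

```text
t 33.5 tcp [0.4526 0.0427 0.1335] F [-0.2  0.4  0.2] w 0.5 j [-0.8   0.3   0.69  2.19 -0.3   0.75  0.21]
[[ 0.124 -0.01   0.992]
 [-0.992  0.007  0.124]
 [-0.009 -1.    -0.009]]
disc tcp [-100.1    0.4   99.5]
turn [ 0.5  0.1 -0.5]
30 [-99.   0. 100.] [ 0. -0.  1.]
20 [-105.    0.   91.] [ 0.  9. -5.]
10 [-110.    0.   81.] [  1.  19. -10.]
0 [-112.    0.   70.] [  1.  30. -12.]
-2 [-113.    0.   68.] [  1.  32. -12.]
```

View pics/f2.png

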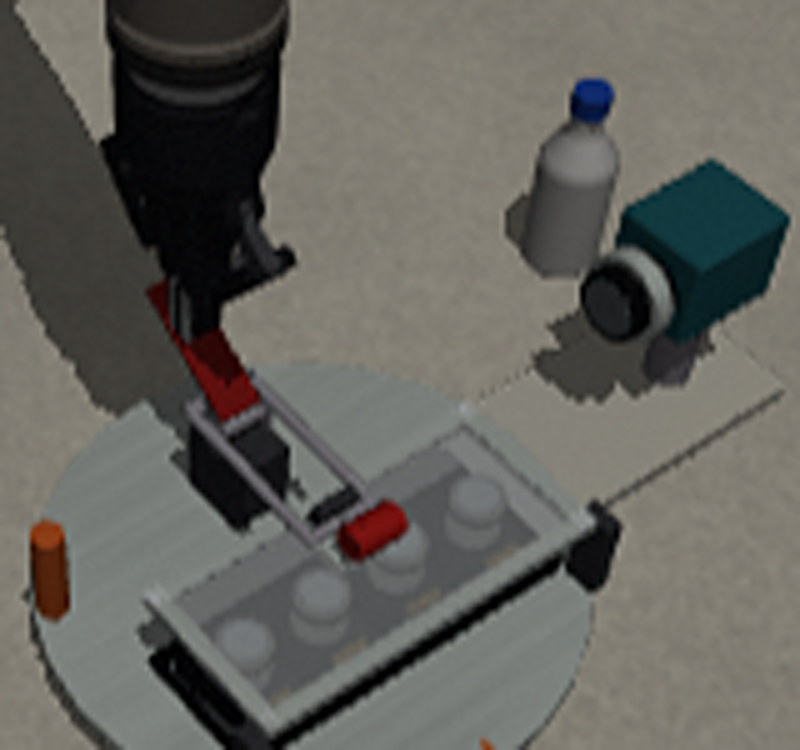

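Good; bar drawn up to the keeper. Finish the press.

Emit:
drive_tool(series=[[0,9,-5,0,0,0,0],[0,19,-10,0,0,0,0],[0,27,-12,0,0,0,0],[0,31,-12,0,0,0,0],[0,31,-12,0,0,0,0]])

```text
clock: 34.0
tcp_pos: [0.4393, 0.0412, 0.1033]
orientation: [-1.268, 1.132, -1.104]
contact_force: [-10.8, -0.7, 32.6]
grip_width: 0.0
```

Run:
```python
from h import *
st();levpath([0])
```

```text
t 34.0 tcp [0.4393 0.0412 0.1033] F [-10.8  -0.7  32.6] w 0.0 j [-0.77  0.34  0.65  2.23 -0.35  0.67  0.26]
[[ 0.123 -0.014  0.992]
 [-0.992  0.009  0.123]
 [-0.011 -1.    -0.013]]
disc tcp [-113.5    0.6   69.3]
turn [ 0.7  0.1 -0.6]
0 [-112.    0.   70.] [ 1. -1.  1.]
```

Emit:
drive_tool(series=[[0,-10,0,0,0,0,0],[0,-50,0,0,0,0,0],[40,-90,0,0,0,0,0],[90,-110,0,0,0,0,10],[130,-110,0,0,0,0,34]])

```text
clock: 34.5
tcp_pos: [0.4582, -0.0894, 0.214]
orientation: [-1.265, 1.128, -1.103]
contact_force: [1.2, -0.7, -0.8]
grip_width: 0.0232
```

Run:
```python
from h import *
S=grab("scene");T=grab("top");crop(S,"f3.png",290,80,450,230,5);crop(T,"f4.png",220,100,380,260,4)
st()
P=[frdisc([20,y,61]) for y in(-20,0,20)]
print(((proj(S,P)-[290,80])*5).round().tolist(),((proj(T,P)-[220,100])*4).round().tolist())
t=[frdisc([-147,y,z]) for y in(-13,13) for z in(70,)]
print(((proj(S,t)-[290,80])*5).round().tolist())
print("roller pred",((proj(S,[frdisc([42,0,77])])-[290,80])*5).round().tolist())
```

```text
t 34.6 tcp [ 0.457  -0.0953  0.213 ] F [-0.7  0.2 -0.5] w 33.9 j [-0.65  0.2   0.84  2.09 -0.19  0.94  0.4 ]
[[ 0.113 -0.011  0.993]
 [-0.994  0.007  0.114]
 [-0.008 -1.    -0.01 ]]
[[307.0, 536.0], [338.0, 517.0], [368.0, 498.0]] [[310.0, 305.0], [274.0, 308.0], [238.0, 312.0]]
[[120.0, 325.0], [158.0, 303.0]]
roller pred [[369.0, 525.0]]
```

View pics/f3.png

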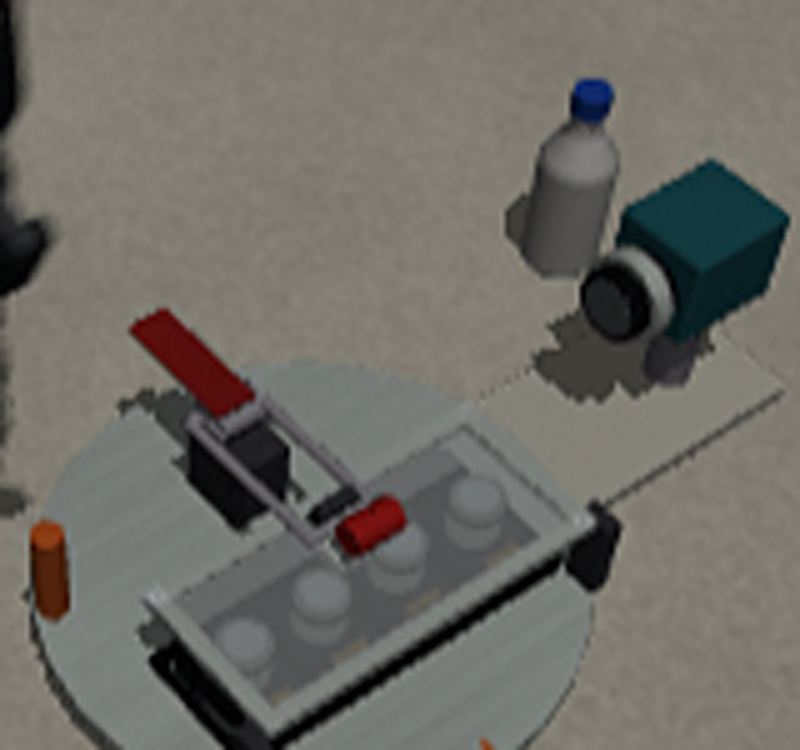

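View pics/f4.png

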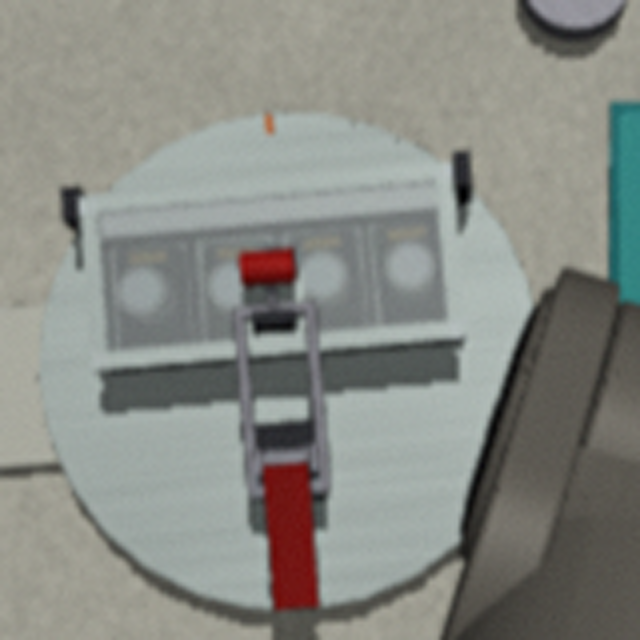

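Run:
```python
from h import *
T=grab("top");st();arc([0],z=.15);arc([0],z=.06)
```

```text
t 34.65 tcp [ 0.4564 -0.092   0.212 ] F [-0.2  0.5  0.8] w 33.9 j [-0.65  0.2   0.83  2.09 -0.19  0.94  0.4 ]
[[ 0.116 -0.014  0.993]
 [-0.993  0.008  0.116]
 [-0.01  -1.    -0.013]]
0 [-8. 61. 53.] [ 0.8 25.3 -0.4]
0 [ -7. 151.  54.] [ 0.8 25.3 -0.4]
```

Emit:
drive_tool(series=[[-8,20,40,0,8,0,36],[-8,50,53,0,16,0,36],[-8,61,53,0.8,25.3,0,36],[-8,80,53,0.8,25.3,0,36],[-8,80,53,0.8,25.3,0,36]])

```text
clock: 35.15
tcp_pos: [0.5046, -0.0756, 0.1285]
orientation: [-1.04, 1.452, -1.436]
contact_force: [-0.0, -0.0, -0.7]
grip_width: 0.036
```

Run:
```python
from h import *
S=grab("scene");T=grab("top");crop(S,"g1.png",260,130,380,230,6);st();arc([0],z=.062)
```

```text
t 35.25 tcp [ 0.5064 -0.0765  0.1309] F [0.3 0.5 1.8] w 35.9 j [-0.61  0.45  0.82  2.07 -0.46  0.81  0.17]
[[-0.318 -0.002  0.948]
 [-0.948  0.007 -0.318]
 [-0.006 -1.    -0.004]]
0 [ 1. 69.  2.] [ 0.2  0.1 -0.3]
```

View pics/g1.png

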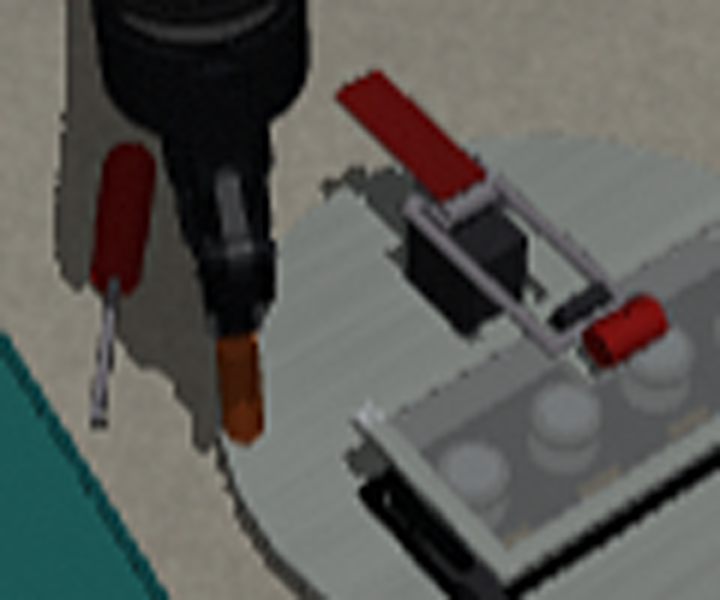

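Emit:
drive_tool(series=[[1,25,2,0,0,0,34],[1,50,2,0,0,0,34],[1,66,2,0,0,0,30],[1,68,2,0,0,0,24],[1,68,2,0,0,0,24]])

```text
clock: 35.75
tcp_pos: [0.5082, -0.0775, 0.0636]
orientation: [-1.036, 1.449, -1.437]
contact_force: [0.6, -0.3, 0.6]
grip_width: 0.0242
```

Run:
```python
from h import *
T=grab("top");st();arc(np.radians([0,8,16,24,32,40]))
```

```text
t 35.8 tcp [ 0.5086 -0.0776  0.064 ] F [1.  0.4 0.8] w 23.9 j [-0.51  0.56  0.71  2.1  -0.58  0.69  0.27]
[[-0.318 -0.001  0.948]
 [-0.948  0.007 -0.318]
 [-0.007 -1.    -0.003]]
0.0 [ 0.  4. -1.] [ 0.2  0.1 -0.4]
0.14 [-1.  4. 18.] [ 0.1 -7.9 -0.4]
0.28 [-5.  4. 37.] [  0.1 -15.9  -0.4]
0.42 [-11.   4.  56.] [  0.1 -23.9  -0.4]
0.56 [-21.   4.  73.] [  0.1 -31.9  -0.4]
0.7 [-32.   4.  89.] [  0.  -39.9  -0.4]
```

Emit:
drive_tool(series=[[-1,3,18,0,-8,0,24],[-5,3,37,0,-16,0,24],[-11,3,56,0,-24,0,24],[-21,3,73,0,-32,0,24],[-32,3,89,0,-40,0,24]])

```text
clock: 36.3
tcp_pos: [0.6034, -0.0763, 0.0621]
orientation: [-1.36, 0.928, -0.921]
contact_force: [-3.2, -0.0, -0.1]
grip_width: 0.024
```

Run:
```python
from h import *
T=grab("top");st();arc(np.radians([40,48,56,64,72,80]))
```

```text
t 36.35 tcp [ 0.6072 -0.0745  0.0626] F [4.1 1.6 0.7] w 24.3 j [-0.34  0.63  0.5   1.87 -0.43  0.75  0.79]
[[ 0.379  0.003  0.925]
 [-0.925  0.007  0.379]
 [-0.005 -1.     0.006]]
0.7 [-1.  3. -4.] [-0.3  0.9 -0.3]
0.84 [-2.  3. 15.] [-0.4 -7.1 -0.3]
0.98 [-6.  3. 34.] [ -0.4 -15.1  -0.2]
1.12 [-12.   3.  52.] [ -0.4 -23.1  -0.2]
1.26 [-21.   3.  70.] [ -0.4 -31.1  -0.2]
1.4 [-32.   3.  86.] [ -0.4 -39.1  -0.2]
```

Emit:
drive_tool(series=[[-2,3,15,0,-7,0,24],[-6,3,34,0,-15,0,24],[-12,3,52,0,-23,0,24],[-21,3,70,0,-31,0,24],[-32,3,86,0,-39,0,24]])

```text
clock: 36.85
tcp_pos: [0.6751, -0.0139, 0.0614]
orientation: [-1.53, 0.389, -0.394]
contact_force: [-0.6, -3.4, -1.6]
grip_width: 0.0241
```

Run:
```python
from h import *
T=grab("top");st();arc(np.radians([80,85,90,92]))
```

```text
t 36.9 tcp [ 0.677  -0.0091  0.0615] F [1.7 3.1 0.4] w 24.2 j [-0.29  0.68  0.32  1.7  -0.29  0.8   1.24]
[[ 0.883  0.006  0.47 ]
 [-0.47   0.008  0.883]
 [ 0.002 -1.     0.01 ]]
1.4 [-1.  1. -4.] [-0.6  0.6  0.1]
1.48 [-1.  2.  8.] [-0.5 -4.4  0.1]
1.57 [-3.  2. 20.] [-0.5 -9.4  0.2]
1.61 [-3.  2. 25.] [ -0.5 -11.4   0.2]
```

Emit:
drive_tool(series=[[-1,2,8,0,-4.4,0,24],[-3,2,20,0,-9.4,0,24],[-3,2,23,0,-9.4,0,24],[-3,2,23,0,-9.4,0,30],[-3,2,20,0,-9.4,0,34]])

```text
clock: 37.4
tcp_pos: [0.6837, 0.0105, 0.0601]
orientation: [-1.547, 0.252, -0.261]
contact_force: [-0.2, -0.7, -0.6]
grip_width: 0.0339
```

Run:
```python
from h import *
T=grab("top");st();arc([1.571])
```

```text
t 37.45 tcp [0.6833 0.0091 0.06  ] F [-0.6 -0.5  0.3] w 33.9 j [-0.29  0.69  0.28  1.68 -0.25  0.81  1.34]
[[ 0.947  0.006  0.322]
 [-0.322  0.007  0.947]
 [ 0.004 -1.     0.009]]
1.57 [1. 0. 1.] [-0.5 -0.2  0.2]
```

Emit:
drive_tool(series=[[1,-30,1,0,0,0,34],[1,-80,1,0,0,0,34],[1,-130,1,0,0,0,34],[1,-180,0,0,0,0,34],[0,-200,-50,0,0,0,34]])

```text
clock: 37.95
tcp_pos: [0.671, -0.0292, 0.2638]
orientation: [-1.542, 0.239, -0.261]
contact_force: [1.5, 0.1, 0.7]
grip_width: 0.034
```

Emit:
drive_tool(series=[[0,0,-50,0,0,0,34],[0,0,-100,0,0,0,34],[0,0,-150,0,0,0,34],[0,0,-200,0,0,0,34],[0,0,-200,0,0,0,34]])

```text
clock: 38.45
tcp_pos: [0.6034, -0.2297, 0.2613]
orientation: [-1.545, 0.252, -0.273]
contact_force: [0.0, -1.3, 0.0]
grip_width: 0.0342
```

Run:
```python
from h import *
S=grab("scene");T=grab("top");st();a=1.571
crop(S,"h1.png",280,80,440,230,5);crop(T,"h2.png",140,90,360,250,3.5)
th=FY+a+np.arctan2(-125,-60);pp=np.r_[AX+.1387*np.array([np.cos(th),np.sin(th)]),.098]
print("post pred",proj(T,pp),proj(S,pp)); print(blobs(T,(5,150,90),(18,255,255),10),blobs(S,(5,150,90),(18,255,255),10))
print("bar",((proj(S,[frdisc([20,y,61],a) for y in(-20,0,20)])-[280,80])*5).round().tolist(),((proj(T,[frdisc([20,y,61],a) for y in(-20,0,20)])-[140,90])*3.5).round().tolist())
print("tip",((proj(S,[frdisc([-147,y,70],a) for y in(-13,13)])-[280,80])*5).round().tolist(),((proj(T,[frdisc([-147,y,70],a) for y in(-13,13)])-[140,90])*3.5).round().tolist())
print("roller",((proj(S,[frdisc([42,0,77],a)])-[280,80])*5).round().tolist(),((proj(T,[frdisc([42,0,77],a)])-[140,90])*3.5).round().tolist())
print("lens",((proj(T,[frdisc([40,y,44],a) for y in (-78,-26,26,78)])-[140,90])*3.5).round().tolist())
```

```text
t 38.55 tcp [ 0.607  -0.2214  0.2607] F [0.6 1.  0.2] w 33.7 j [-0.03  0.42  0.4   1.63 -0.19  1.12  1.67]
[[ 0.948  0.016  0.319]
 [-0.319  0.012  0.948]
 [ 0.011 -1.     0.016]]
post pred [[310.72021268 128.03520045]] [[367.19147719 223.0159769 ]]
[(array([311.1, 128.7]), 42, array([308, 125,   7,   8], dtype=int32))] [(array([366.8, 223.9]), 38, array([364, 221,   7,   7], dtype=int32))]
bar [[418.0, 498.0], [393.0, 474.0], [368.0, 450.0]] [[488.0, 308.0], [491.0, 339.0], [494.0, 370.0]]
tip [[143.0, 644.0], [111.0, 609.0]] [[752.0, 290.0], [756.0, 331.0]]
roller [[428.0, 434.0]] [[453.0, 339.0]]
lens [[454.0, 227.0], [460.0, 306.0], [467.0, 385.0], [474.0, 465.0]]
```

View pics/h1.png

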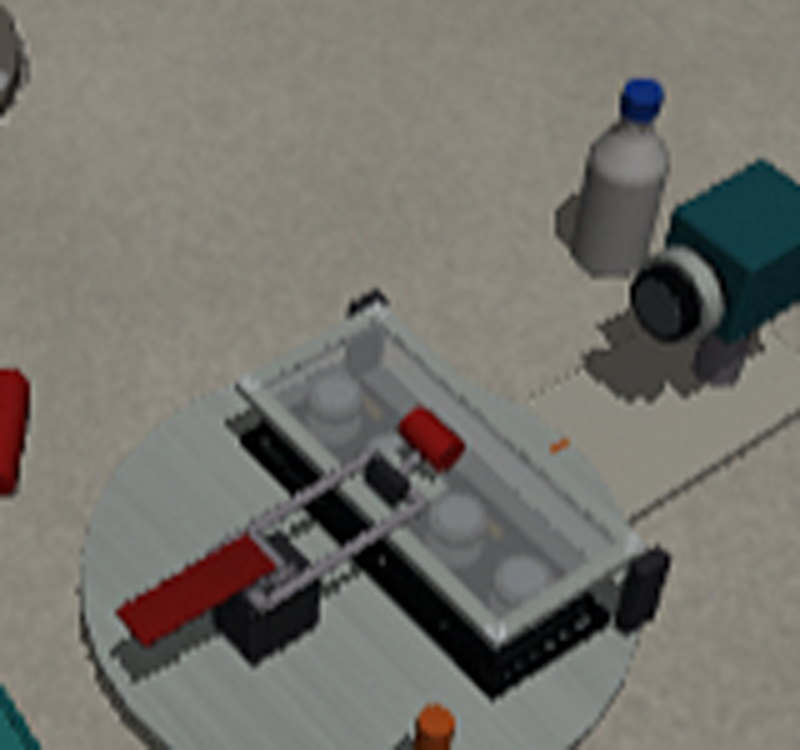

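View pics/h2.png

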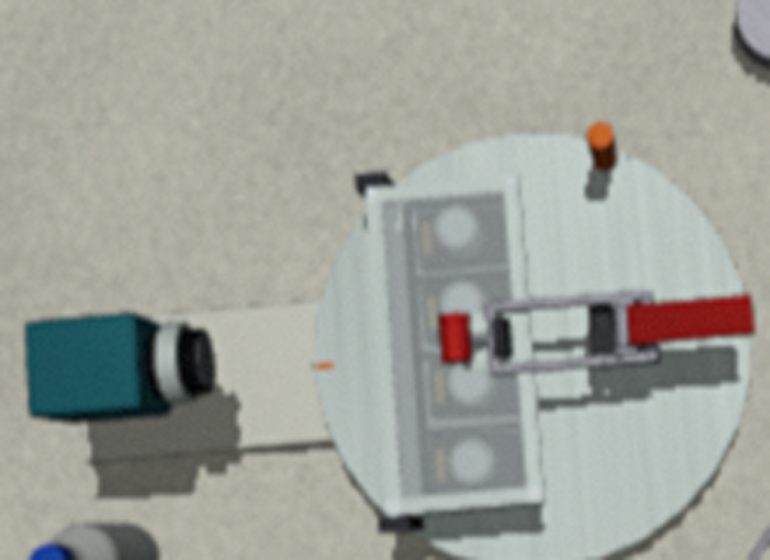

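```bash
python3 -c "
from h import *
print(r.hand_in());st()"
```

```text
the job is handed in; nothing more can be done
None
the job is handed in; nothing more can be done
```

The job is finished and handed in at about 38.6 s of the 210 s limit. No verdict was reported, so the results below rest on my own last pictures.

**What I did**
- I turned the stage clockwise to the loading position.
- I put all four black modules into the four bays and left the purple look-alike alone.
- I shut the lid and tipped the loop over so that its bar fell behind the keeper.
- I pressed the red lever flat, then turned the stage back to the camera and moved the arm clear.

**What the last checks showed**
- **Stage:** the post was within about 1 px of where it should be in both views, so the stage is at the camera click.
- **Latch:** the crossbar and roller matched their hooked positions to about 1 px from above. The lever looked flat, though its tip had shown about 2 px off the prediction at the loading position, on the flat side.
- **Modules:** in the tray, before the lid was shut, all four lenses were within about 1 px of their predicted places. They still looked level under the clear lid at the end.
- **Bystanders:** the bottle had not visibly moved. The screwdriver and tin were only partly in the last crops and I did not measure them.

**What did not go smoothly**
- Setting down the first module pressed at 46 N at the wrist. The module still sat flat, and the later ones went down with almost no force.
- Before gripping the second module the tool was about 11 mm off. I corrected this before closing the fingers.

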